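# Fill the tip bucket with bar ends until it dumps, then reset it

## Robot

A 6-joint arm with a two-finger parallel gripper is mounted at the origin on the work surface. World frame = base frame: x ahead of the robot, y to its left, z up, the work surface at z = 0. Lengths are in m, angles in rad, forces in N, time in s.
With the tool pointing down it reaches from about 0.225 to 0.875 m from the base axis. Payload 3.4 kg.
Tool frame: the origin (TCP) lies at the very end of the fingers, on their centre line; the grasp point (between the pads) lies 19 mm behind it (manip.hold_point_z is the distance from the TCP to the grasp point, in m); z points along the fingers, x is the direction in which the jaws open and shut, and the axes are right-handed (so a half turn about z gives the same grasp; the last joint's range is limited). The gripper opens to 85 mm and grips with 20 to 120 N. Pads are 22 mm wide; open, the fingers measure 114 mm over their backs; the gripper's body (76 mm by 85 mm) begins 54 mm behind the grasp point. The pads swing forward as they close: fully open they stand 13 mm farther back than shut.
Start: joints at [-1.45, 0.276, 1.505, -0, 1.361, -0.121], TCP at [0.138, -0.558, 0.202] pointing down, gripper open.
Joint ranges: [-2.89, 2.89], [-0.75, 2.08], [0.22, 2.7], [-1.18, 4.32], [0.11, 2.71], [-2.7, 2.7]. Speed limits (rad/s): [2.57, 2.57, 3.14, 3.14, 3.14, 3.14].

## Interface

Orientations are given as a unit quaternion [w, x, y, z].
In Python, from rig import telemetry, cams, manip, finder gives the robot as it stands. The module is installed in compiled form; this text tells all that it offers.
- The arm moves only by the tool carry_out, never from a script. Its argument "rows" is a list that holds one entry, the list of rows, each a list of 5 numbers: the gripper's target within -1 to 1 (fully open at 1, half-way at 0, shut at -1), then the shift along the world's x, y, z in cm, then the turn about the world's z in rad. A call has 1 to 12 rows; each row shifts and turns the commanded pose from where the row before left it; what a row does not reach is not made up. A row lasts 1/10 s, in which the tool goes at most 50 mm and 8.59 degrees, less where a joint would pass 70% of its speed; a pose out of reach is approached as far as the arm can. A call with a gripper value outside its range is refused whole. The fingers move at their own pace and stop on an object; "force" is the grip in N (left out, the last holds). Time passes only in rows, so rows that do not move let the fingers close. It gives the time, the measured TCP pose, the force and the opening at its end, in the units of the state.
- telemetry.get_state(): the state, without advancing time (a new reading comes with each control period).
- cams.get_image(name): name is "scene" or "top" or "wrist"; returns a dict with "image" (480x640x3 uint8, red, green, blue), "camera_matrix" (3x3 intrinsics, pixels), "eye" and "attitude" of the camera in the world. Camera axes: x right, y down, z forward; pixel columns grow to the right and rows downward; lengths in m; the calibration is good to about 2 mm. The wrist camera is an equidistant fisheye: a pixel r from the principal point sees the ray r / f radians off the axis. A picture is of the moment at which its call begins. There is no depth.
- manip.sign_off(): hands the job in, once; it reports no verdict.
Trained networks look in a picture, given as the dict that the camera call returned (one of the last four; its "shot" number tells which), for a name from the list of things; names that differ only in an ending like _2 or _b are one class to them, and where a whole thing is asked for, a point or a joint stands for the part that bears it (a point fixed in the world has none). Each returns a list of dicts, best first, with "confidence" (0 to 1); they miss things now and then, are a little off and sometimes report something else, mostly with a low value. They report only what shows in the picture. A call takes as long as a camera call. They do not tell look-alikes from the thing itself.
- finder.boxes_of(picture, thing): "xy" ([column, row] in pixels, amid what is visible of it).
The state is a dict: "clock": time; "qpos": joint angles; "qd": joint speeds; "effort": joint torques, N m; "position": TCP position; "ee_rot": TCP orientation; "contact_force": force on the tool from outside, world axes, zero at the start; "moment": the same for the moment, N m; "width": finger opening in m.
Only numpy, scipy, OpenCV 4.12 (cv2) and the standard library are available. Lean on these libraries where they do the work, as an engineer would, in place of code of your own. Each camera call takes 0.05 s, during which the arm holds its last target.

## Task

Set the two sawn hexagon-bar ends one after the other, gently and near the middle of the tip bucket, and let go of each; the first must stay in the upright bucket and the second must trip it, so that their weight alone, not your hand, dumps both into the scrap tray. Then swing the empty bucket back upright to its rest, let go, and leave the pipe piece, the jar and the hammer where they are.

Things in the scene. Friction and masses are not known exactly. Their poses are not given: they have to be found in the camera images.
- hexA_mid (a point): Centre (half-way up) of one sawn end of steel hexagon bar: a short solid hexagonal block standing on the bench, 36 mm across flats, 41.6 mm across corners, 40 mm tall, about 0.35 kg. Its z axis is the bar axis; its x axis points at the middle of a flat, and there is a flat every 60 degrees.
- hexB_mid (a point): Centre of the other sawn hexagon-bar end, identical to the first.
- scoop_mid (a point): Point on the tip bucket's floor where the load belongs. x points out of the open mouth (the dumping direction), y across, z up out of the floor. Mouth edge at x = +70 mm, back wall at x = -72 mm, side walls at y = +-75 mm, hinge axis at x = -95 mm, z = 0. The two bar ends fit side by side at y = -33 and +33 mm; one alone does not trip it, two near the middle do.
- scoop_mouth (a point): Middle of the mouth edge of the tip bucket: aluminium scoop, floor 145 x 150 mm, back and side walls 50 mm high (sides step down to 25 mm over the last 45 mm at the mouth), no front wall, open on top. Upright, the floor leans back 0.1 rad (mouth higher), about 220 mm above the bench at its middle. Axes as scoop_mid.
- hinge_mid (a point): Middle of the level hinge axis (along y) on the fixed rig, 210 mm above the bench; x is the dumping direction, z up. Two fixed uprights stand beside the bucket at y = +-92 mm, rising to 230 mm above the bench.
- tip (a joint): Angle of bucket and counterweight together: 0 = upright against its stop, 1.2 rad = fully tipped, mouth down, against the other stop. Over-centre: empty, it stays tipped when past about 0.6 rad and falls back upright by itself when swung back below that. Swinging it back takes about 3 N at the counterweight.
- weight_mid (a point): Centre of the counterweight: steel cylinder, 50 mm diameter, 50 mm long, lying along y, with a 12 mm cross bar 120 mm long as handle, on a mast fixed to the bucket. From the hinge axis: upright 90 mm behind, 85 mm above; fully tipped 47 mm in front, 115 mm above; at most 124 mm above on the way. Pushed level against the dumping direction, it resets the bucket.
- tray_mid (a point): Centre of the inner floor of the scrap tray fixed below the bucket's mouth: dark steel box 242 mm long (x, the dumping direction) by 192 mm wide (y) inside, walls 85 mm high, floor 12 mm above the bench. It lies 155 mm in front of the hinge axis and does not move.
- hexA: The bar end of hexA_mid; origin at the centre of its underside.
- hexB: The bar end of hexB_mid; origin at the centre of its underside.
- pipe: Bystander: short piece of round steel pipe standing on end, 42 mm outside diameter, 60 mm tall, origin under its centre. Leave it.
- jar: Bystander: jar with a black lid, 64 mm in diameter, 90 mm tall, origin under its centre. Leave it.
- hammer: Bystander: hammer 270 mm long lying on the bench, x along its handle towards the head. Leave it.
Not all that is in view belongs to the job. What is shaped like the hexA but blue is not meant.

How it is judged:
On the way, in this order (a step that is already met when the one before it is completed fails the run):
1. one bar end lies in the bucket, let go, and the bucket is still upright ((((x of hexA_mid in the frame of scoop_mid between -0.075 and 0.075 m and y of hexA_mid in the frame of scoop_mid between -0.077 and 0.077 m and z of hexA_mid in the frame of scoop_mid between 0 and 0.055 m) and contact force between the fingers and hexA below 0.1 N) or ((x of hexB_mid in the frame of scoop_mid between -0.075 and 0.075 m and y of hexB_mid in the frame of scoop_mid between -0.077 and 0.077 m and z of hexB_mid in the frame of scoop_mid between 0 and 0.055 m) and contact force between the fingers and hexB below 0.1 N)) and value of joint tip below 0.1 rad), for 0.3 s.
2. both bar ends are in the bucket (x of hexA_mid in the frame of scoop_mid between -0.075 and 0.075 m and y of hexA_mid in the frame of scoop_mid between -0.077 and 0.077 m and z of hexA_mid in the frame of scoop_mid between 0 and 0.055 m and x of hexB_mid in the frame of scoop_mid between -0.075 and 0.075 m and y of hexB_mid in the frame of scoop_mid between -0.077 and 0.077 m and z of hexB_mid in the frame of scoop_mid between 0 and 0.055 m).
3. the bucket has tripped and both bar ends lie in the tray (value of joint tip above 1 rad and x of hexA_mid in the frame of tray_mid between -0.125 and 0.125 m and y of hexA_mid in the frame of tray_mid between -0.1 and 0.1 m and z of hexA_mid in the frame of tray_mid between 0 and 0.085 m and x of hexB_mid in the frame of tray_mid between -0.125 and 0.125 m and y of hexB_mid in the frame of tray_mid between -0.1 and 0.1 m and z of hexB_mid in the frame of tray_mid between 0 and 0.085 m), for 0.2 s.
At the end, for the whole second after the job is handed in: The bucket is upright against its stop (within 0.06 rad) and at rest, empty; both hexagon-bar ends lie at rest inside the scrap tray (centres within its walls) (value of joint tip below 0.06 rad and velocity of joint tip between -0.05 and 0.05 rad/s and x of hexA_mid in the frame of tray_mid between -0.125 and 0.125 m and y of hexA_mid in the frame of tray_mid between -0.1 and 0.1 m and z of hexA_mid in the frame of tray_mid between 0 and 0.085 m and x of hexB_mid in the frame of tray_mid between -0.125 and 0.125 m and y of hexB_mid in the frame of tray_mid between -0.1 and 0.1 m and z of hexB_mid in the frame of tray_mid between 0 and 0.085 m and linear speed of each of hexA, hexB below 0.05 m/s); the robot touches nothing.
It fails at once if before both bar ends are dumped, the hand pushes the moving bucket (more than 5 N between 0.1 and 0.5 rad) (contact force between the fingers and tip above 5 N and value of joint tip between 0.1 and 0.5 rad and not ((x of hexA_mid in the frame of tray_mid between -0.125 and 0.125 m and y of hexA_mid in the frame of tray_mid between -0.1 and 0.1 m and z of hexA_mid in the frame of tray_mid between 0 and 0.085 m) and (x of hexB_mid in the frame of tray_mid between -0.125 and 0.125 m and y of hexB_mid in the frame of tray_mid between -0.1 and 0.1 m and z of hexB_mid in the frame of tray_mid between 0 and 0.085 m))).
It fails at once if the pipe piece is shifted by more than 40 mm (distance of pipe from where it was at the start of the episode above 0.04 m).
It fails at once if the jar is shifted by more than 40 mm (distance of jar from where it was at the start of the episode above 0.04 m).
It fails at once if the hammer is shifted by more than 40 mm (distance of hammer from where it was at the start of the episode above 0.04 m).
It also fails if it takes over 72 s, if anything falls off the work surface, if the arm or the gripper's body presses on something with over 40 N, if the wrist force passes 120 N, or if a joint passes its speed limit or range.

## Working session

There is one attempt and no reset: what is moved stays moved. The work goes in short steps, Python scripts to look and compute and a tool call to move; the robot and the scene stay as the last step left them, time stands still between calls to the robot, and variables do not carry over. Pictures are saved under pics/ and viewed, and the job is handed in when it is done.

Besides the shell and the picture viewer there is one more tool, called after "Emit:" as name([rows], argument=value, ...), one row to a line, values as JSON. carry_out: Moves the arm, as the interface text tells. Its arguments: {"type":"object","properties":{"rows":{"type":"array","items":{"type":"array","items":{"type":"array","items":{"type":"number"}}}},"force":{"type":"number"}},"required":["rows"]}

```bash
mkdir -p pics; cat > h.py <<'E'
import numpy as np, cv2
from rig import telemetry, cams, manip, finder
from scipy.spatial.transform import Rotation as R
def rot(a):
    a=np.array(a,float)
    return a if a.shape==(3,3) else R.from_quat(a,scalar_first=True).as_matrix()
def save(p,n): cv2.imwrite('pics/'+n,cv2.cvtColor(p['image'],cv2.COLOR_RGB2BGR))
def ray(p,uv):
    K=np.array(p['camera_matrix']); d=np.array([(uv[0]-K[0,2])/K[0,0],(uv[1]-K[1,2])/K[1,1],1.])
    return rot(p['attitude'])@d
def onz(p,uv,z):
    e=np.array(p['eye']);d=ray(p,uv);return e+d*(z-e[2])/d[2]
def proj(p,X):
    K=np.array(p['camera_matrix']);c=rot(p['attitude']).T@(np.array(X)-np.array(p['eye']));u=K@c;return u[:2]/u[2]
E
python3 - <<'E'
from h import *
print(telemetry.get_state())
for n in ['scene','top']:
    p=cams.get_image(n);save(p,n+'0.png');print(n,p['camera_matrix'],p['eye'],p['attitude'],p['shot'])
    for t in ['hexA','pipe','jar','hammer','weight_mid','scoop_mid','scoop_mouth','hinge_mid','tray_mid']:
        try: print(t,[(np.round(b['xy']).tolist(),round(b['confidence'],2)) for b in finder.boxes_of(p,t)])
        except Exception as e: print(t,e)
E
```

```text
{'clock': 0.0, 'qpos': array([-1.45001589e+00,  2.76588663e-01,  1.50618682e+00, -1.63131772e-05,
        1.36067722e+00, -1.20987138e-01]), 'qd': array([ 0.00044603,  0.00015682,  0.00086359,  0.00145386, -0.00103444,
       -0.00177173]), 'effort': array([ 2.57245410e-04, -4.16772759e+01, -2.45804769e+01, -1.97227191e-04,
        1.09880735e-02,  7.87151293e-06]), 'position': array([ 0.13758856, -0.55767431,  0.20092198]), 'ee_rot': array([-6.52057289e-04,  7.87217065e-01, -6.16675301e-01, -6.63200571e-04]), 'contact_force': array([-0.33960469,  0.41234617,  0.70578899]), 'moment': array([-0.03134591, -0.02298334,  0.04060495]), 'width': 0.08535492785338802}
scene [[538.43426234   0.         308.78239486]
 [  0.         538.43426234 244.05912897]
 [  0.           0.           1.        ]] [ 1.24928148 -0.85617909  0.99924133] [-0.43335641  0.84214177  0.29025997 -0.13692555] 1
hexA [([205.0, 360.0], 0.83), ([182.0, 381.0], 0.68), ([224.0, 378.0], 0.55)]
pipe [([251.0, 403.0], 0.71)]
jar [([392.0, 276.0], 0.92)]
hammer [([378.0, 218.0], 0.61), ([312.0, 212.0], 0.6)]
weight_mid [([316.0, 212.0], 0.6)]
scoop_mid [([314.0, 212.0], 0.89), ([377.0, 221.0], 0.49)]
scoop_mouth [([317.0, 213.0], 0.96)]
hinge_mid [([305.0, 266.0], 0.55)]
tray_mid [([302.0, 268.0], 0.98)]
top [[522.79452425   0.         317.72359792]
 [  0.         522.79452425 239.61023791]
 [  0.           0.           1.        ]] [0.41341774 0.06260693 1.64962884] [-0.03116528  0.71356056 -0.69846803  0.04474892] 2
hexA [([448.0, 258.0], 0.56), ([425.0, 260.0], 0.5)]
pipe [([431.0, 202.0], 0.44), ([296.0, 246.0], 0.21)]
jar [([260.0, 190.0], 0.6)]
hammer []
weight_mid [([292.0, 246.0], 0.83)]
scoop_mid [([291.0, 245.0], 0.89)]
scoop_mouth [([292.0, 245.0], 0.7)]
hinge_mid [([306.0, 252.0], 0.94), ([292.0, 245.0], 0.35)]
tray_mid [([304.0, 251.0], 0.69)]
```

View pics/scene0.png

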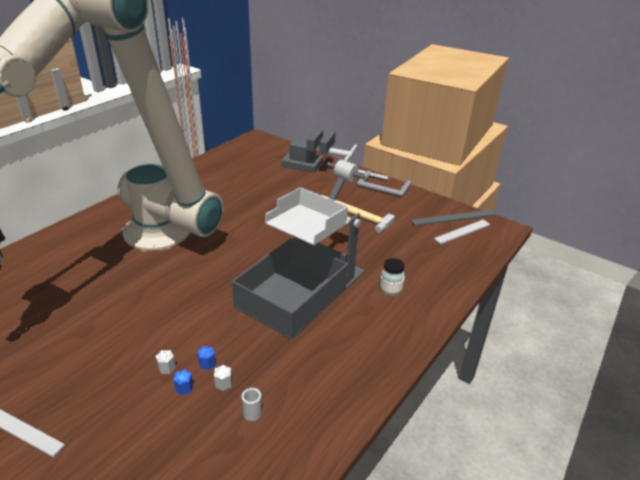

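View pics/top0.png

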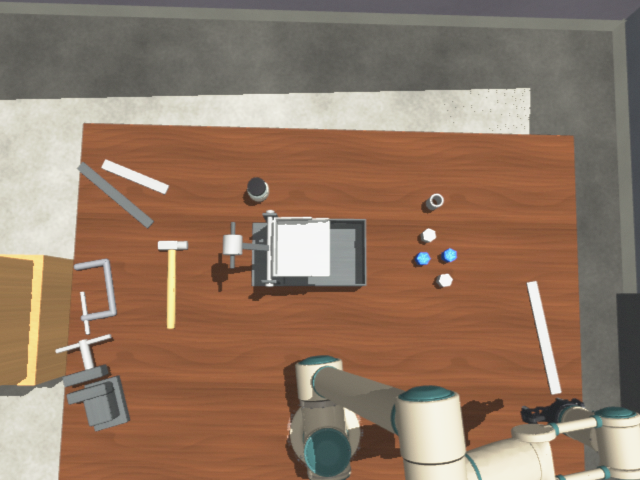

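```bash
python3 - <<'E'
import cv2
a=cv2.imread('pics/scene0.png');cv2.imwrite('pics/sc_crop.png',cv2.resize(a[320:440,140:300],None,fx=5,fy=5,interpolation=cv2.INTER_CUBIC))
cv2.imwrite('pics/sb_crop.png',cv2.resize(a[150:330,220:420],None,fx=3.3,fy=3.3,interpolation=cv2.INTER_CUBIC)[:600])
a=cv2.imread('pics/top0.png');cv2.imwrite('pics/tc_crop.png',cv2.resize(a[180:300,385:545],None,fx=5,fy=5,interpolation=cv2.INTER_CUBIC))
cv2.imwrite('pics/tb_crop.png',cv2.resize(a[180:310,220:380],None,fx=4.6,fy=4.6,interpolation=cv2.INTER_CUBIC))
E
```

```text
(no output)
```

View pics/sc_crop.png

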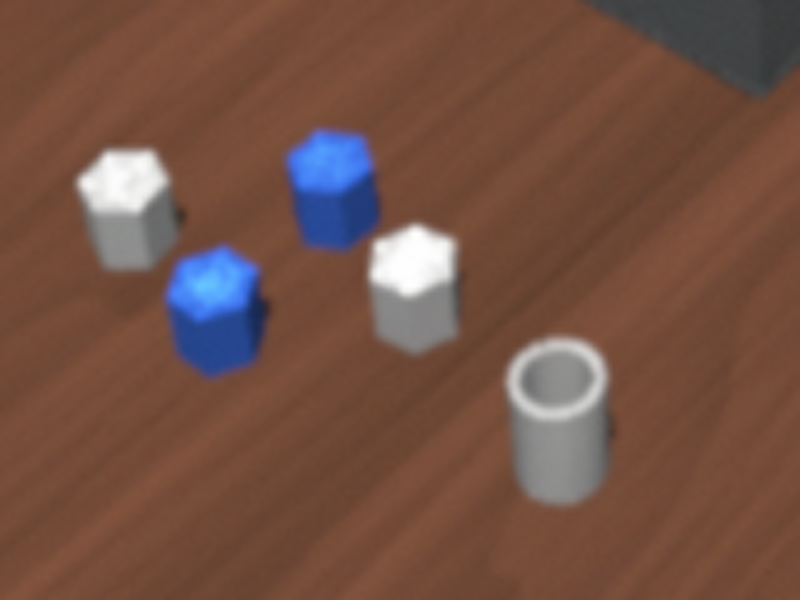

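View pics/tc_crop.png

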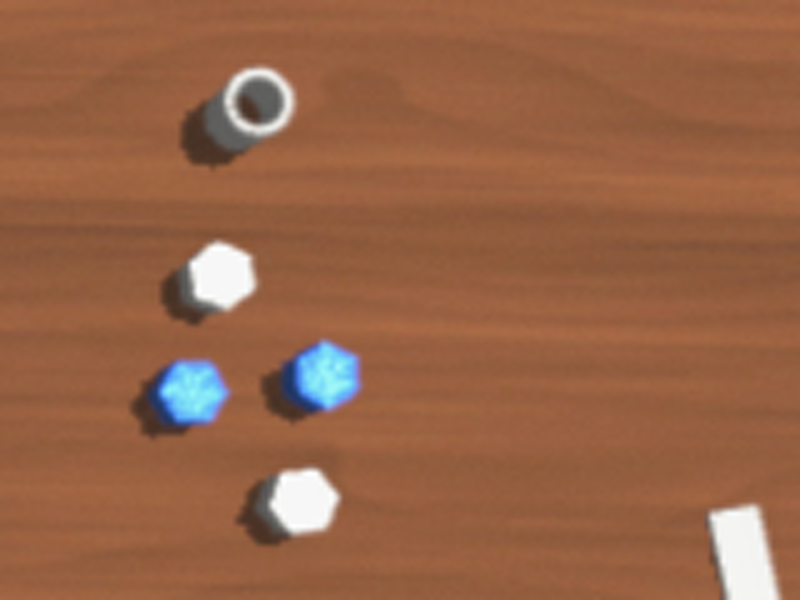

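View pics/sb_crop.png

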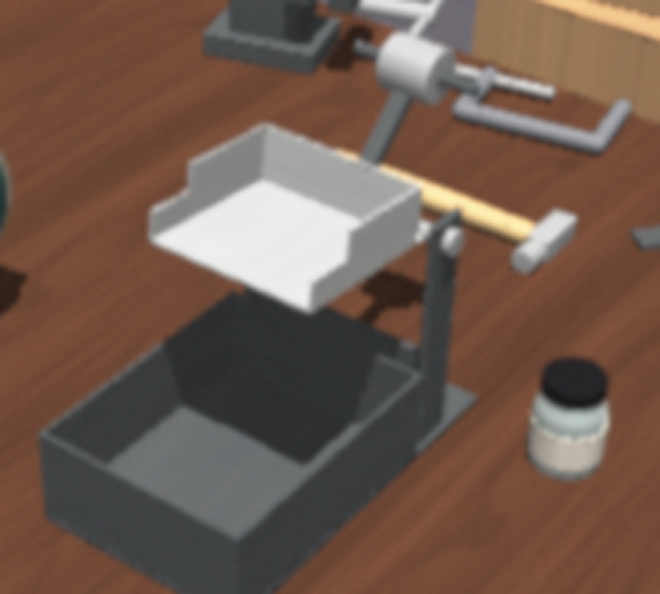

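View pics/tb_crop.png

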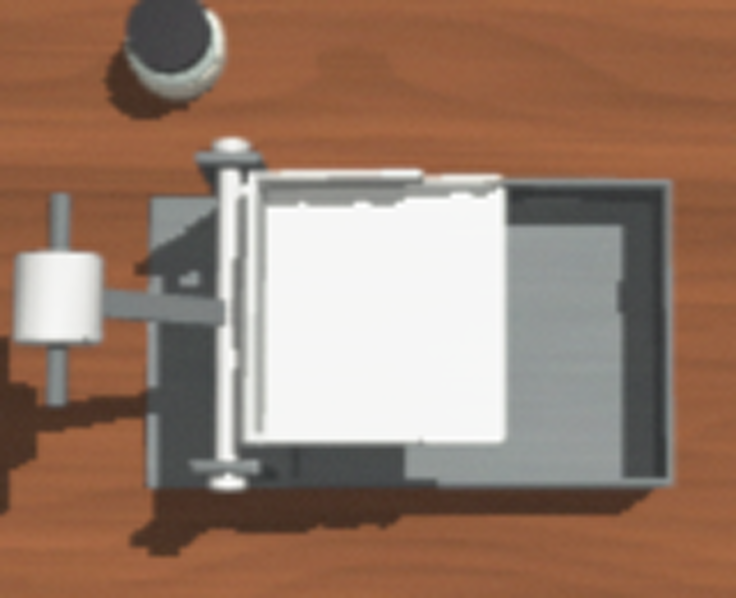

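Silver bar ends: top (429,236) and (445,281); scene (223,377) and (165,361). Look-alikes: the blue ones at top (423,258), (450,255); the pipe at (435,201). The close crop confirms that the two silver hexagons are the ones to take. Next I'll fit their poses and the rig's.

```bash
cat > fit.py <<'E'
from h import *
from scipy.optimize import minimize
def hexpts(x,y,a,z0=0,h=0.04):
    c=[(0.0208*np.cos(a+np.pi/6+k*np.pi/3)+x,0.0208*np.sin(a+np.pi/6+k*np.pi/3)+y) for k in range(6)]
    return np.array([(u,v,z) for z in (z0,z0+h) for u,v in c])
def maskof(p,uv,r=22):
    im=p['image'].astype(float); x0,y0=int(uv[0])-r,int(uv[1])-r
    c=im[y0:y0+2*r,x0:x0+2*r]
    ch=c.max(2)-c.min(2)
    m=((ch<25)&(c.max(2)>80)).astype(np.float32)
    return m,(x0,y0)
def render(p,P,o,r,S=8):
    q=np.array([proj(p,X) for X in P])-np.array(o)+0.5
    m=np.zeros((2*r*S,2*r*S),np.uint8)
    cv2.fillConvexPoly(m,cv2.convexHull(np.round(q*S*16).astype(np.int32)),255,shift=4)
    return cv2.resize(m,(2*r,2*r),interpolation=cv2.INTER_AREA)/255.
E
python3 - <<'E'
from fit import *
s=cams.get_image('scene');t=cams.get_image('top')
for uvt,uvs in [((429,236),(223,377)),((445,281),(165,361))]:
    r=18
    mt,ot=maskof(t,uvt,r);ms,os_=maskof(s,uvs,r)
    # restrict to the central component
    def cc(m):
        n,l=cv2.connectedComponents((m>0).astype(np.uint8));k=l[r-2:r+3,r-2:r+3];k=k[k>0];return (l==np.bincount(k).argmax()).astype(float)
    mt,ms=cc(mt),cc(ms)
    best=None
    x0=onz(t,uvt,0.03)[:2]
    def f(v): 
        P=hexpts(*v)
        return np.abs(render(t,P,ot,r)-mt).sum()+np.abs(render(s,P,os_,r)-ms).sum()
    rs=[]
    for a in np.radians(range(0,60,10)):
        q=minimize(f,[x0[0],x0[1],a],method='Nelder-Mead',options=dict(initial_simplex=[[x0[0],x0[1],a],[x0[0]+.006,x0[1],a],[x0[0],x0[1]+.006,a],[x0[0],x0[1],a+.25]]))
        rs.append((q.fun,q.x))
    rs.sort(key=lambda e:e[0])
    print([(round(e[0],1),np.round(e[1][:2],4),round(np.degrees(e[1][2])%60,1)) for e in rs[:4]],mt.sum(),ms.sum())
for n,uv in [('blue',(423,258)),('blue',(450,255))]: print(n,onz(t,uv,0.03)[:2])
print('pipe',onz(t,(436,200),.06)[:2],'jar',onz(t,(258,187),.09)[:2])
o=np.array([220,180])
for n,uv,z in [('up1',(230,147),.215),('up2',(227,482),.215),('trayTL',(150,198),.09),('TR',(668,184),.09),('BR',(671,485),.09),('BL',(150,485),.09),('mouthT',(503,180),.245),('mouthB',(506,442),.236),('cw',(59,299),.295+.025),('hb1',(58,193),.3),('hb2',(57,405),.3)]:
    print(n,np.round(onz(t,np.array(uv)/4.6+o,z),4))
E
```

```text
[(np.float64(47.5), array([ 0.6086, -0.3112]), np.float64(37.9)), (np.float64(47.5), array([ 0.6086, -0.311 ]), np.float64(38.4)), (np.float64(47.6), array([ 0.6087, -0.3112]), np.float64(38.0)), (np.float64(47.8), array([ 0.6089, -0.3113]), np.float64(38.5))] 151.0 382.0
[(np.float64(45.9), array([ 0.4698, -0.3611]), np.float64(8.2)), (np.float64(46.0), array([ 0.4697, -0.3612]), np.float64(8.4)), (np.float64(46.3), array([ 0.4696, -0.361 ]), np.float64(8.1)), (np.float64(46.4), array([ 0.4695, -0.3611]), np.float64(7.8))] 159.0 375.0
blue [ 0.53812922 -0.2961416 ]
blue [ 0.54936062 -0.38081529]
pipe [ 0.71681194 -0.33018454] jar [0.73798615 0.21832432]
up1 [0.6425 0.1704 0.215 ]
up2 [0.4414 0.1661 0.215 ]
trayTL [0.6276 0.2309 0.09  ]
TR [ 0.6447 -0.1079  0.09  ]
BR [ 0.4479 -0.1119  0.09  ]
BL [0.4409 0.2246 0.09  ]
mouthT [0.6218 0.0067 0.245 ]
mouthB [0.4678 0.0018 0.236 ]
cw [0.5384 0.2544 0.32  ]
hb1 [0.6004 0.2602 0.3   ]
hb2 [0.4807 0.2562 0.3   ]
```

Emit:
carry_out([
  [[0.3,4.3,2.25,0,0],[0.3,4.3,2.25,0,0],[0.3,4.3,2.25,0,0],[0.3,4.3,2.25,0,0],[0.3,4.3,2.25,0,-0.05],[0.3,4.3,2.25,0,-0.05],[0.3,4.3,2.25,0,0],[0.3,4.3,2.25,0,0],[0.3,4.3,2.25,-1,0],[0.3,4.3,2.25,-2,0],[0.3,4.1,2.2,-3,0],[0.3,0,0,-2,0]],
])

```text
clock: 2.3
position: [0.6073, -0.3108, 0.1236]
ee_rot: [-0.001, 0.757, -0.653, 0.0]
contact_force: [-0.9, 0.3, -0.6]
width: 0.0556
```

```bash
cat >> h.py <<'E'
def projw(p,X):
    K=np.array(p['camera_matrix']);c=rot(p['attitude']).T@(np.array(X)-np.array(p['eye']))
    r=np.hypot(c[0],c[1]);th=np.arctan2(r,c[2]);return np.array([K[0,2]+K[0,0]*th*c[0]/r,K[1,2]+K[1,1]*th*c[1]/r])
def onzw(p,uv,z):
    K=np.array(p['camera_matrix']);a=np.array([(uv[0]-K[0,2])/K[0,0],(uv[1]-K[1,2])/K[1,1]]);th=np.linalg.norm(a)
    d=rot(p['attitude'])@np.array([*(a/th*np.sin(th)),np.cos(th)]);e=np.array(p['eye']);return e+d*(z-e[2])/d[2]
def st():
    s=telemetry.get_state();M=rot(s['ee_rot']);print('t',round(s['clock'],2),'pos',np.round(s['position'],4),'yaw',round(np.degrees(np.arctan2(M[1,0],M[0,0])),1),'tilt',np.round(M[:,2],3),'F',np.round(s['contact_force'],1),'w',round(s['width'],4),'q6',round(s['qpos'][5],2));return s
E
python3 - <<'E'
from fit import *
st()
p=cams.get_image('wrist');print(p['eye'])
im=p['image'].copy()
for x,y,a in [(.6086,-.3112,38),(.4698,-.3611,8.2)]:
    q=np.array([projw(p,X) for X in hexpts(x,y,np.radians(a))]);print(np.round(q.mean(0)))
    for k in (0,6): cv2.polylines(im,[np.round(q[k:k+6]).astype(np.int32)],True,(255,0,0),1)
p['image']=im;save(p,'w1.png')
E
```

```text
t 2.3 pos [ 0.6073 -0.3108  0.1236] yaw -81.6 tilt [ 0.002  0.002 -1.   ] F [-0.9  0.3 -0.6] w 0.0556 q6 0.85
[ 0.68972052 -0.29962501  0.29486413]
[324. 224.]
[355. 372.]
```

View pics/w1.png

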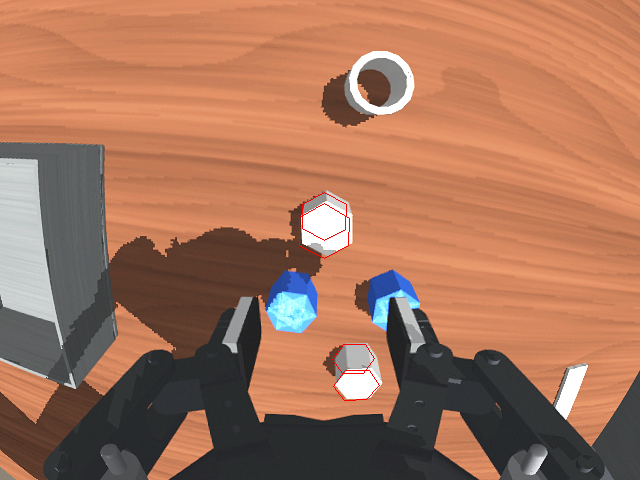

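The wrist picture shows the silver end at (325,224) with the fitted outline on it. The blue look-alikes are at (292,303) and (393,298), clear of the descent line. I'm descending and gripping.

Emit:
carry_out([
  [[0.3,0.15,-0.05,-3,0],[0.3,0,0,-3,0],[0.3,0,0,-3,0],[0.3,0,0,-1.6,0],[0.3,0,0,-0.7,0],[0.3,0,0,0,0],[-0.4,0,0,0,0],[-0.4,0,0,0,0],[-0.4,0,0,0,0],[-0.4,0,0,0,0],[-0.4,0,0,0,0]],
], force=50)

```text
clock: 3.45
position: [0.6043, -0.3151, 0.0132]
ee_rot: [-0.0, 0.755, -0.655, 0.0]
contact_force: [-0.9, -0.1, 0.8]
width: 0.0255
```

```bash
python3 - <<'E'
from h import *
st()
E
```

```text
t 3.45 pos [ 0.6043 -0.3151  0.0132] yaw -81.9 tilt [ 0.001 -0.001 -1.   ] F [-0.9 -0.1  0.8] w 0.0255 q6 0.85
```

```bash
python3 - <<'E'
from fit import *
p=cams.get_image('wrist');print(p['eye'],st()['position'])
save(p,'w2.png')
t=cams.get_image('top');s=cams.get_image('scene')
cv2.imwrite('pics/t2.png',cv2.cvtColor(np.hstack([cv2.resize(t['image'][180:300,385:485],None,fx=4,fy=4,interpolation=cv2.INTER_CUBIC),cv2.resize(s['image'][320:440,140:240],None,fx=4,fy=4,interpolation=cv2.INTER_CUBIC)]),cv2.COLOR_RGB2BGR))
E
```

```text
t 3.5 pos [ 0.6042 -0.315   0.013 ] yaw -81.9 tilt [ 0. -0. -1.] F [ 1.3  0.9 -0.4] w 0.0253 q6 0.85
[ 0.68712548 -0.30385774  0.18420768] [ 0.60424683 -0.31502676  0.01297967]
```

View pics/w2.png

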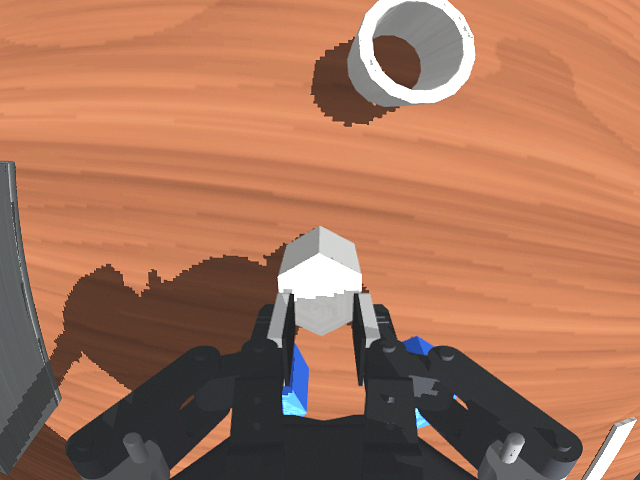

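View pics/t2.png

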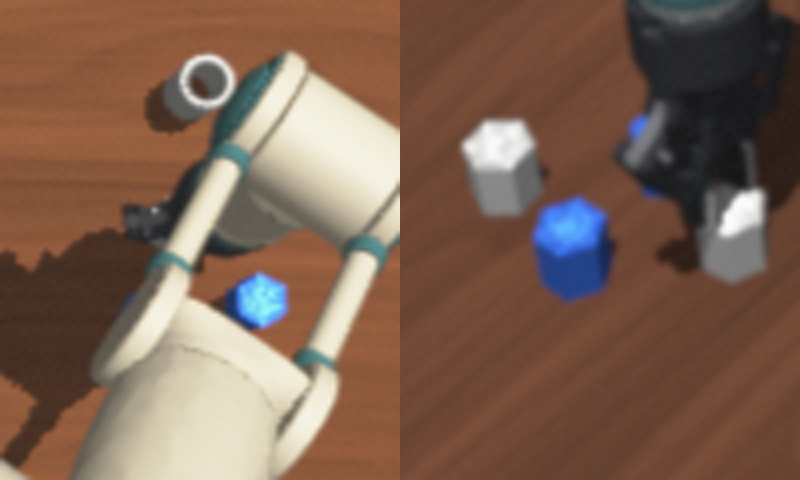

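```bash
python3 - <<'E'
from fit import *
p=cams.get_image('wrist');s=st()
print(rot(p['attitude']))
for z in (0,0.019,.04): print(z,projw(p,s['position']+np.array([0,0,z])))
for x,y in [(.6086,-.3112),(.62,-.313),(.63,-.315)]: print(x,projw(p,[x,y,.04]),projw(p,[x,y,0]))
print('top centre', onzw(p,(320,293),.04))
E
```

```text
t 3.65 pos [ 0.6042 -0.315   0.0127] yaw -81.9 tilt [ 0. -0. -1.] F [0.6 1.4 0.4] w 0.0257 q6 0.85
[[ 1.41090133e-01 -9.37223401e-01 -3.18913579e-01]
 [-9.89996387e-01 -1.33846791e-01 -4.46339648e-02]
 [-8.53562654e-04  3.22020703e-01 -9.46732242e-01]]
0 [322.38516488 283.66448487]
0.019 [322.25165015 301.53549728]
0.04 [322.07243099 325.73435829]
0.6086 [315.09345124 300.85054739] [316.6749693  265.10090911]
0.62 [322.80143214 278.21982036] [322.97487004 245.85393498]
0.63 [330.91835018 257.35277052] [329.50689902 228.44723984]
top centre [ 0.6127753  -0.31279576  0.04      ]
```

```bash
python3 - <<'E'
from fit import *
s=cams.get_image('scene')
im=s['image'].copy()
for X in [(.6042,-.315,.013)]:
    u=proj(s,X);print(u);cv2.circle(im,tuple(np.round(u).astype(int)),1,(255,0,0),-1)
q=np.array([proj(s,X) for X in hexpts(.6128,-.3128,np.radians(38))])
c=cv2.resize(im[320:420,160:280],None,fx=6,fy=6,interpolation=cv2.INTER_CUBIC)
for k in (0,6): cv2.polylines(c,[np.round((q[k:k+6]-[160,320]+.5)*6).astype(np.int32)],True,(255,0,0),1)
s['image']=c;save(s,'s3.png')
E
```

```text
[220.30818324 379.63949652]
```

View pics/s3.png

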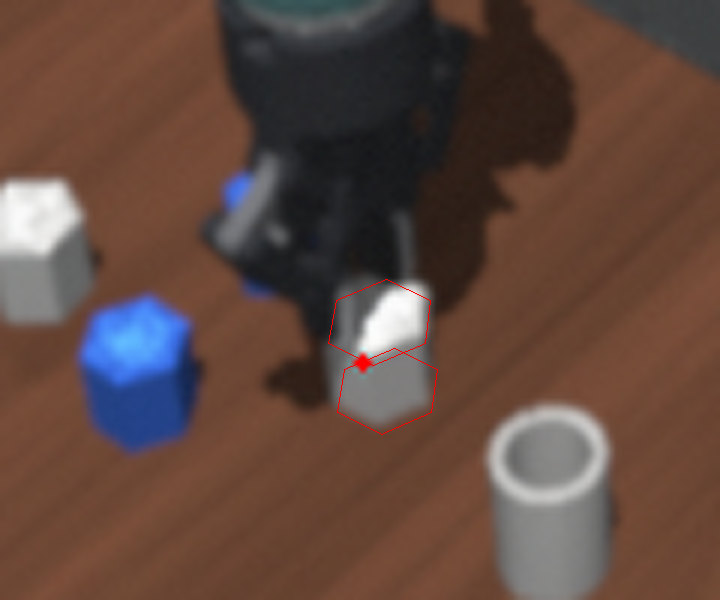

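Emit:
carry_out([
  [[0.3,0,0,0,0],[0.3,0,0,0,0],[0.3,0,0,0,0],[0.3,0,0,0,0]],
])

```text
clock: 4.1
position: [0.6042, -0.315, 0.0127]
ee_rot: [0.0, 0.755, -0.655, 0.0]
contact_force: [-0.6, 0.0, -0.6]
width: 0.0556
```

```bash
python3 - <<'E'
from fit import *
st()
p=cams.get_image('wrist');save(p,'w4.png')
E
```

```text
t 4.1 pos [ 0.6042 -0.315   0.0127] yaw -81.9 tilt [-0. -0. -1.] F [-0.6  0.  -0.6] w 0.0556 q6 0.85
```

View pics/w4.png

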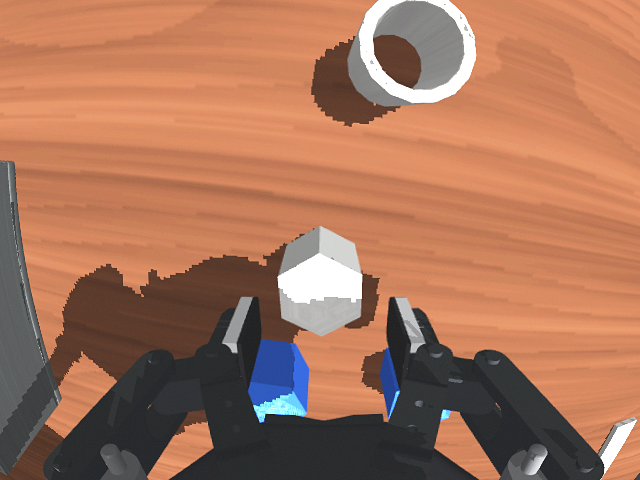

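```bash
python3 - <<'E'
from fit import *
print(manip.hold_point_z)
s=cams.get_image('scene');p=cams.get_image('wrist');print(p['camera_matrix'][0])
st()
for z in (.01,.02,.03,.04,.05,.06,.07): print(z,[np.round(proj(s,[.613,-.315+sg*.028,z])) for sg in (1,-1)],[np.round(projw(p,[.613+sg*-.004,-.3135+sg*.028,z])) for sg in (1,-1)])
c=cv2.resize(s['image'][320:420,160:280],None,fx=6,fy=6,interpolation=cv2.INTER_CUBIC)
s['image']=c;save(s,'s5.png')
E
```

```text
0.0187
[371.64829954   0.         323.37266635]
t 4.25 pos [ 0.6042 -0.315   0.0127] yaw -81.9 tilt [-0. -0. -1.] F [ 1.   0.5 -0.1] w 0.0555 q6 0.85
0.01 [array([232., 375.]), array([214., 390.])] [array([267., 265.]), array([377., 265.])]
0.02 [array([231., 372.]), array([214., 387.])] [array([264., 273.]), array([380., 273.])]
0.03 [array([231., 369.]), array([214., 384.])] [array([261., 282.]), array([383., 282.])]
0.04 [array([231., 366.]), array([213., 381.])] [array([257., 292.]), array([386., 292.])]
0.05 [array([231., 363.]), array([213., 378.])] [array([253., 303.]), array([390., 303.])]
0.06 [array([230., 360.]), array([213., 375.])] [array([249., 315.]), array([394., 316.])]
0.07 [array([230., 357.]), array([212., 372.])] [array([244., 329.]), array([398., 329.])]
```

View pics/s5.png

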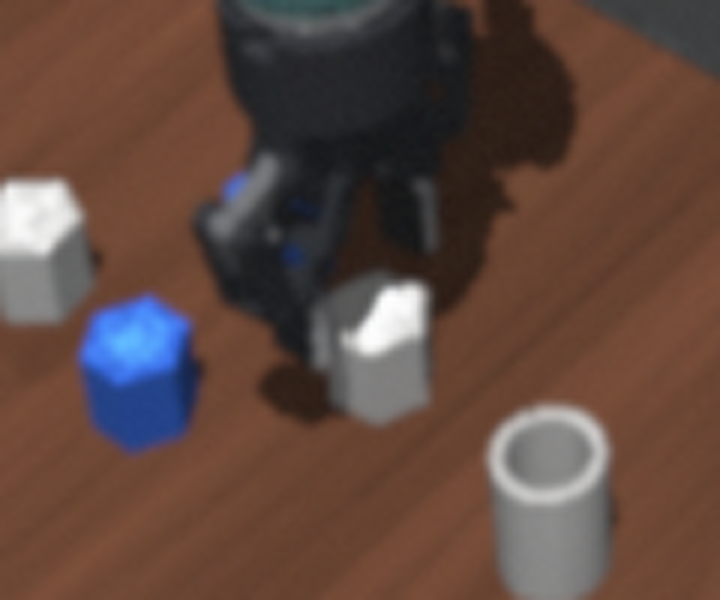

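```bash
python3 - <<'E'
from fit import *
p=cams.get_image('wrist');st()
a=np.linspace(0,2*np.pi,40)
for z in (0.06,0):
    q=np.array([projw(p,[.7168+.021*np.cos(t),-.3302+.021*np.sin(t),z]) for t in a]);print('pipe',z,np.round(q.min(0)),np.round(q.max(0)))
q=np.array([projw(p,X) for X in hexpts(.6086,-.3112,np.radians(38))]);print(np.round(q))
im=p['image'].copy()
for k in (0,6): cv2.polylines(im,[np.round(q[k:k+6]).astype(np.int32)],True,(255,0,0),1)
for z in (0.06,0):
    q=np.array([projw(p,[.7168+.021*np.cos(t),-.3302+.021*np.sin(t),z]) for t in a]);cv2.polylines(im,[np.round(q).astype(np.int32)],True,(255,0,0),1)
# optimise camera offset + hex pos using hex corners observed
p['image']=im[:440,200:520];p['image']=cv2.resize(p['image'],None,fx=1.35,fy=1.35);save(p,'w5.png')
E
```

```text
t 4.3 pos [ 0.6042 -0.315   0.0127] yaw -81.9 tilt [ 0. -0. -1.] F [-0.3  0.6  0.9] w 0.0555 q6 0.85
pipe 0.06 [352. -15.] [474. 103.]
pipe 0 [343.  24.] [428. 106.]
[[283. 247.]
 [284. 282.]
 [317. 299.]
 [350. 283.]
 [351. 247.]
 [316. 228.]
 [273. 279.]
 [276. 320.]
 [315. 340.]
 [355. 321.]
 [357. 280.]
 [315. 257.]]
```

View pics/w5.png

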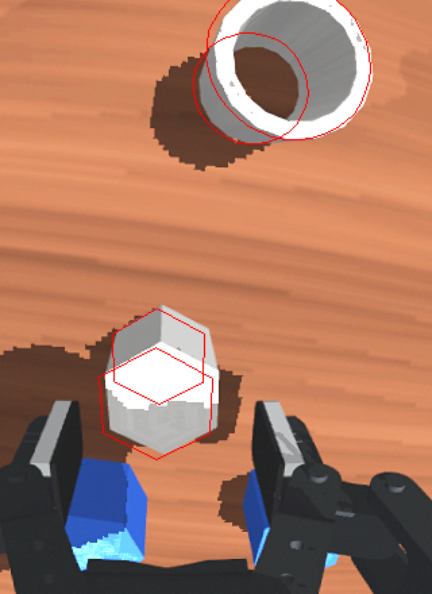

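Emit:
carry_out([
  [[0.3,0.6,0.2,0,0],[0.3,0,0,-0.5,0],[0.3,0,0,-0.5,0],[0.3,0,0,0,0]],
])

```text
clock: 4.7
position: [0.6094, -0.3124, 0.0014]
ee_rot: [0.0, 0.755, -0.655, -0.001]
contact_force: [-0.2, -0.1, -0.1]
width: 0.0554
```

```bash
python3 - <<'E'
from fit import *
st()
p=cams.get_image('wrist');save(p,'w6.png');print(projw(p,[.6128,-.3128,.04]),projw(p,[.6106,-.3128,0]))
E
```

```text
t 4.7 pos [ 0.6094 -0.3124  0.0014] yaw -81.9 tilt [-0.002  0.001 -1.   ] F [-0.2 -0.1 -0.1] w 0.0554 q6 0.85
[324.04418746 317.44412977] [323.5005193  280.50785098]
```

View pics/w6.png

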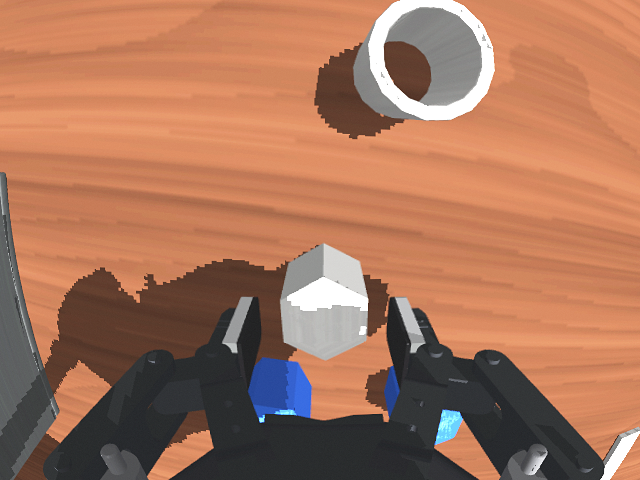

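Emit:
carry_out([
  [[0.3,0.2,0,-0.5,0],[0.3,0,0,-0.5,0],[0.3,0,0,0,0]],
])

```text
clock: 5.05
position: [0.6116, -0.3126, -0.0084]
ee_rot: [0.0, 0.755, -0.655, -0.001]
contact_force: [-0.8, -0.6, 0.0]
width: 0.0552
```

```bash
python3 - <<'E'
from fit import *
st()
p=cams.get_image('wrist');save(p,'w7.png')
s=cams.get_image('scene')
c=cv2.resize(s['image'][320:420,160:280],None,fx=6,fy=6,interpolation=cv2.INTER_CUBIC)
s['image']=c;save(s,'s7.png')
E
```

```text
t 5.05 pos [ 0.6116 -0.3126 -0.0084] yaw -81.9 tilt [-0.002  0.001 -1.   ] F [-0.8 -0.6  0. ] w 0.0552 q6 0.86
```

View pics/w7.png

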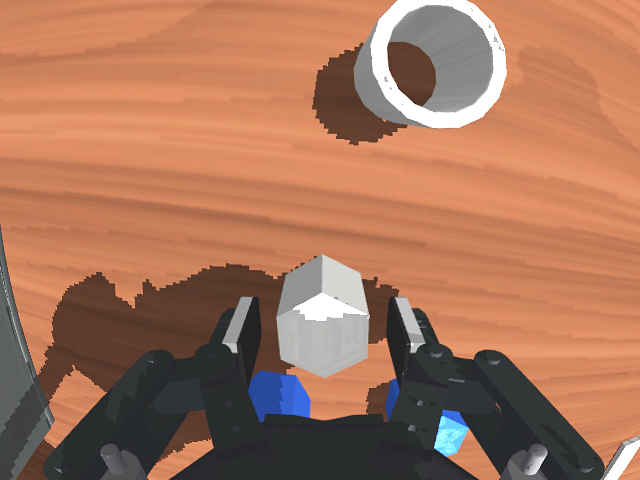

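View pics/s7.png

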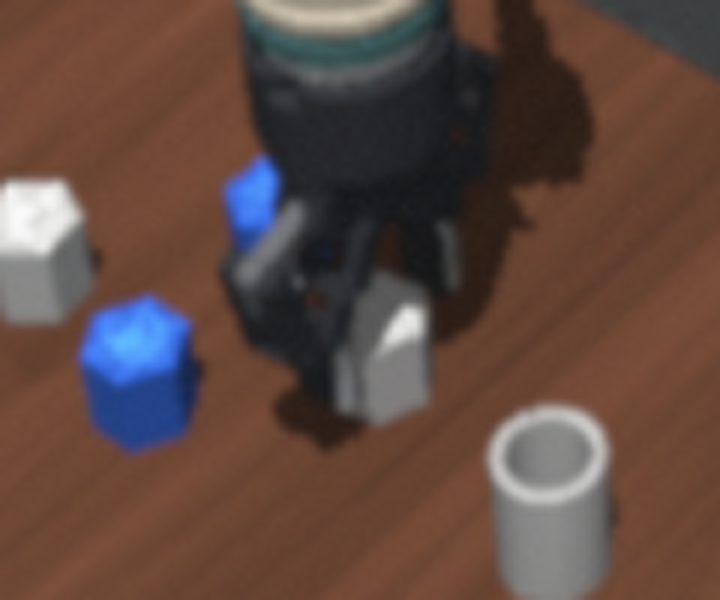

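Emit:
carry_out([
  [[0.3,0,0,-0.6,0],[0.3,0,0,0,0],[-0.4,0,0,0,0],[-0.4,0,0,0,0],[-0.4,0,0,0,0],[-0.4,0,0,0,0],[-0.4,0,0,0,0]],
], force=50)

```text
clock: 5.85
position: [0.6124, -0.3129, -0.0131]
ee_rot: [-0.0, 0.755, -0.655, 0.0]
contact_force: [1.0, 0.6, 1.0]
width: 0.035
```

```bash
python3 - <<'E'
from fit import *
st()
p=cams.get_image('wrist');save(p,'w8.png')
E
```

```text
t 5.85 pos [ 0.6124 -0.3129 -0.0131] yaw -81.9 tilt [ 0. -0. -1.] F [1.  0.6 1. ] w 0.035 q6 0.86
```

View pics/w8.png

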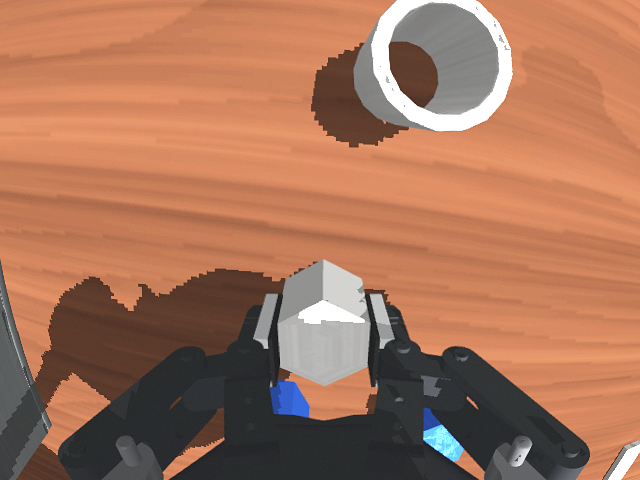

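Width 35 mm: the pads are on the flats. The reported TCP sits about 25–30 mm lower than where the pads look to be, so I'll work from the held hexagon's own height. I'm lifting and carrying it, with a look before lowering.

Emit:
carry_out([
  [[-0.4,0,0,2,0],[-0.4,0,0,4,0],[-0.4,0,0,4.5,0],[-0.4,0,0,4.5,0],[-0.4,0,0,4.5,0],[-0.4,-0.4,2,4,0],[-0.4,-0.4,3,3.5,0],[-0.4,-0.4,3.5,3,0],[-0.4,-0.4,4,2,-0.03],[-0.4,-0.4,4.5,0,-0.03],[-0.4,-0.4,4.5,0,-0.03],[-0.4,0,0,0,-0.03]],
])

```text
clock: 7.1
position: [0.5865, -0.0917, 0.3066]
ee_rot: [-0.001, 0.716, -0.698, -0.002]
contact_force: [-0.0, -1.1, -3.9]
width: 0.0353
```

```bash
python3 - <<'E'
from fit import *
st()
s=cams.get_image('scene');save(s,'s9.png')
E
```

```text
t 7.1 pos [ 0.5865 -0.0917  0.3066] yaw -88.5 tilt [-0.002  0.005 -1.   ] F [-0.  -1.1 -3.9] w 0.0353 q6 1.27
```

View pics/s9.png

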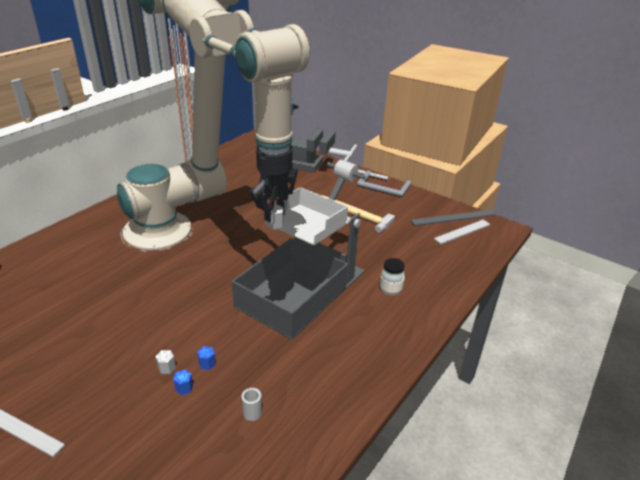

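```bash
python3 - <<'E'
from fit import *
s=cams.get_image('scene');p=st()['position']
im=cv2.resize(s['image'][170:270,240:360],None,fx=6,fy=6,interpolation=cv2.INTER_CUBIC)
# hex, offset hyps
for off,col in [((0,0,.013),(255,0,0)),((-.004,.0015,.013),(0,255,0))]:
    q=np.array([proj(s,X) for X in hexpts(p[0]+off[0],p[1]+off[1],np.radians(-88.5),p[2]+off[2])])
    for k in (0,6): cv2.polylines(im,[np.round((q[k:k+6]-[240,170]+.5)*6).astype(np.int32)],True,col,1)
# bucket model
H=np.array([.541,.168,.21]);d=np.array([.024,-1,0]);yb=np.array([1,.024,0]);c,sn=np.cos(.1),np.sin(.1)
X=d*c+np.array([0,0,sn]);Z=-d*sn+np.array([0,0,c])
def B(x,y,z): return H+X*(x+.095)+yb*y+Z*z
def line(P): cv2.polylines(im,[np.round((np.array([proj(s,a) for a in P])-[240,170]+.5)*6).astype(np.int32)],False,(255,0,255),1)
line([B(.07,-.075,0),B(.07,.075,0),B(-.072,.075,0),B(-.072,-.075,0),B(.07,-.075,0)])
line([B(-.072,.075,.05),B(-.072,-.075,.05),B(.025,-.075,.05),B(.025,-.075,.025),B(.07,-.075,.025)])
line([B(0,-.033,0),B(0,.033,0)])
s['image']=im;save(s,'s10.png')
print(B(0,.033,0),B(0,-.033,0))
E
```

```text
t 7.2 pos [ 0.5875 -0.0968  0.3061] yaw -88.6 tilt [-0.001 -0.    -1.   ] F [ 0.8 -0.6 -4.1] w 0.0348 q6 1.27
[0.57626861 0.0742666  0.21948417] [0.51026861 0.0726826  0.21948417]
```

View pics/s10.png

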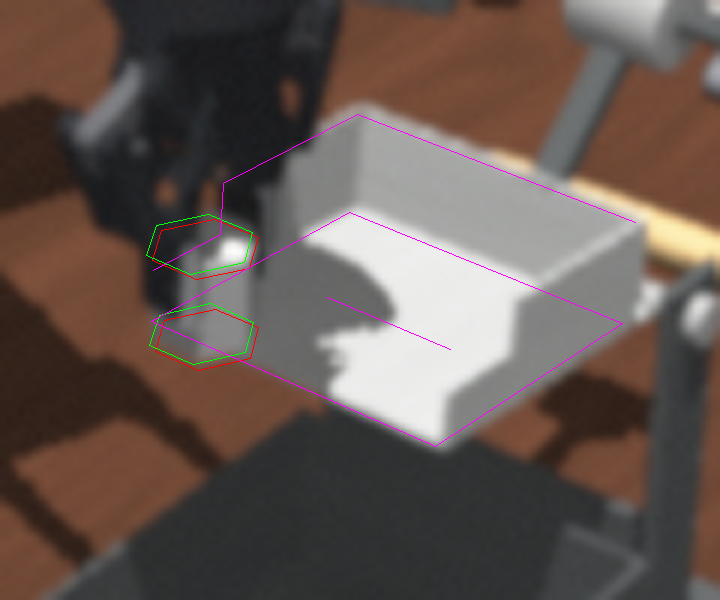

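Emit:
carry_out([
  [[-0.4,-0.2,3,0,0],[-0.4,-0.2,4,0,0],[-0.4,-0.2,4,0,0],[-0.4,-0.2,4,0,0],[-0.4,-0.15,2,-1.5,0],[-0.4,0,0,-2.5,0],[-0.4,0,0,-2,0],[-0.4,0,0,-1,0],[-0.4,0,0,0,0],[-0.4,0,0,0,0]],
])

```text
clock: 8.2
position: [0.5793, 0.0712, 0.237]
ee_rot: [-0.0, 0.714, -0.7, 0.0]
contact_force: [0.4, 0.1, -4.0]
width: 0.0351
```

```bash
cat > ov.py <<'E'
from fit import *
H=np.array([.541,.168,.21]);d=np.array([.024,-1,0]);yb=np.array([1,.024,0]);c,sn=np.cos(.1),np.sin(.1)
X=d*c+np.array([0,0,sn]);Z=-d*sn+np.array([0,0,c])
def B(x,y,z): return H+X*(x+.095)+yb*y+Z*z
def overlay(name,out,held=True,box=None,f=6):
    p=st()['position'];s=cams.get_image(name)
    x0,y0,w,h=box or ((240,170,120,100) if name=='scene' else (230,190,130,100))
    im=cv2.resize(s['image'][y0:y0+h,x0:x0+w],None,fx=f,fy=f,interpolation=cv2.INTER_CUBIC)
    def L(P,col,cl=False): cv2.polylines(im,[np.round((np.array([proj(s,a) for a in P])-[x0,y0]+.5)*f).astype(np.int32)],cl,col,1)
    if held:
        q=hexpts(p[0]-.002,p[1]+.001,np.radians(-88.5),p[2]+.013);L(q[:6],(255,0,0),True);L(q[6:],(255,0,0),True)
    L([B(.07,-.075,0),B(.07,.075,0),B(-.072,.075,0),B(-.072,-.075,0)],(255,0,255),True)
    L([B(.07,.075,.025),B(.025,.075,.025),B(.025,.075,.05),B(-.072,.075,.05),B(-.072,-.075,.05),B(.025,-.075,.05),B(.025,-.075,.025),B(.07,-.075,.025)],(255,0,255))
    s['image']=im;save(s,out)
E
python3 - <<'E'
from ov import *
overlay('scene','s11.png');overlay('top','t11.png')
E
```

```text
t 8.2 pos [0.5793 0.0712 0.237 ] yaw -88.8 tilt [ 0.001 -0.    -1.   ] F [ 0.4  0.1 -4. ] w 0.0351 q6 1.55
t 8.25 pos [0.5796 0.0714 0.2377] yaw -88.8 tilt [ 0.002 -0.    -1.   ] F [-0.1  0.2 -4.5] w 0.035 q6 1.55
```

View pics/s11.png

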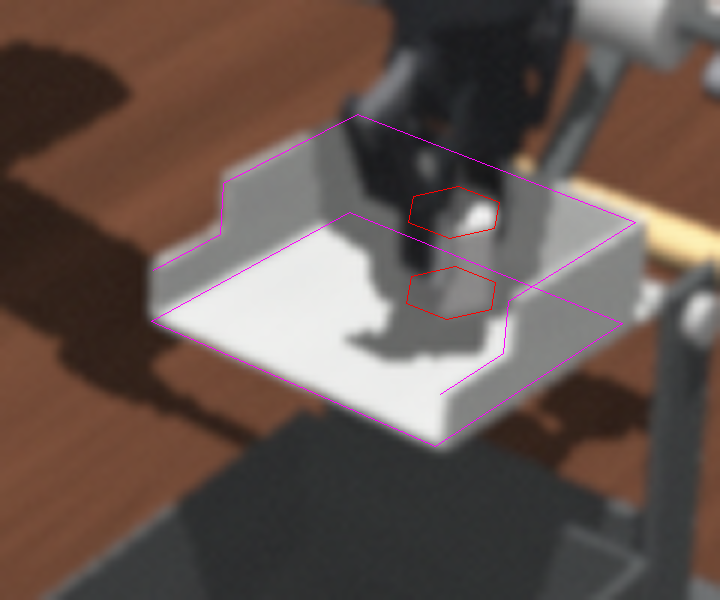

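View pics/t11.png

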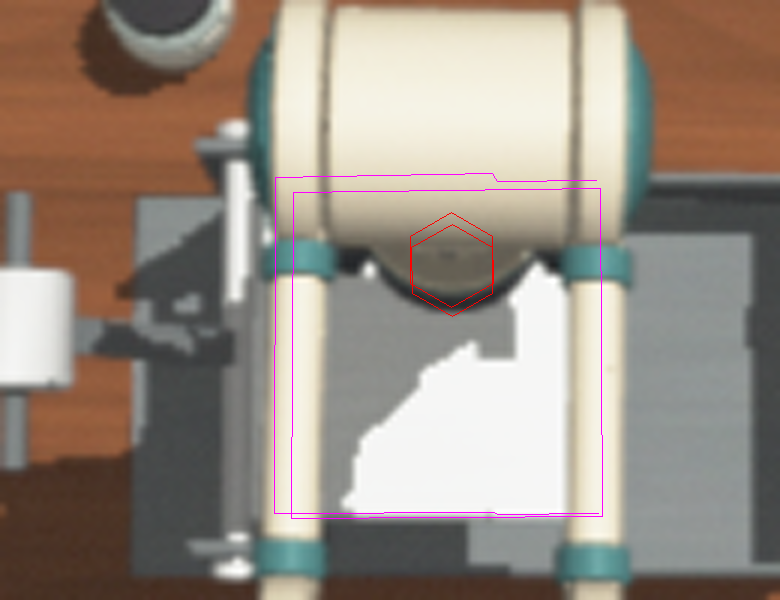

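Emit:
carry_out([
  [[-0.4,0,0,-1,0],[-0.4,0,0,-1,0],[-0.4,0,0,-0.5,0],[-0.4,0,0,-0.2,0],[-0.4,0,0,0,0]],
])

```text
clock: 8.8
position: [0.5784, 0.072, 0.2092]
ee_rot: [0.0, 0.715, -0.699, -0.0]
contact_force: [0.1, -1.0, -3.8]
width: 0.0352
```

```bash
python3 - <<'E'
from ov import *
overlay('scene','s12.png')
E
```

```text
t 8.8 pos [0.5784 0.072  0.2092] yaw -88.7 tilt [-0.001 -0.    -1.   ] F [ 0.1 -1.  -3.8] w 0.0352 q6 1.55
```

View pics/s12.png

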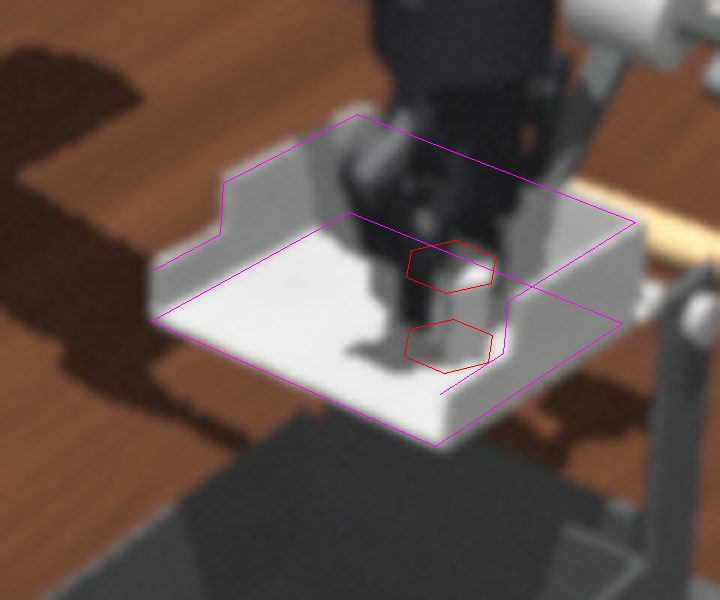

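Emit:
carry_out([
  [[-0.4,0,0,-0.2,0],[-0.4,0,0,0,0],[-0.4,0,0,0,0]],
])

```text
clock: 9.15
position: [0.5792, 0.072, 0.2084]
ee_rot: [-0.001, 0.715, -0.699, 0.001]
contact_force: [-0.1, 0.7, 0.1]
width: 0.0352
```

Emit:
carry_out([
  [[-0.4,0,0,-0.2,0],[-0.4,0,0,0,0],[-0.4,0,0,0,0]],
])

```text
clock: 9.45
position: [0.5792, 0.0718, 0.206]
ee_rot: [-0.0, 0.715, -0.699, 0.001]
contact_force: [0.3, -0.4, -0.7]
width: 0.035
```

Contact: the floor now carries the weight. I'm opening the gripper and rising.

Emit:
carry_out([
  [[0.1,0,0,0,0],[0.1,0,0,0,0],[0.1,0,0,0,0],[0.1,0,0,1,0],[0.1,0,0,2,0],[0.1,0,0,3,0],[0.1,0,0,4,0],[0.1,0,-2,2,0],[0.1,0,-4,0,0],[0.1,0,-4,0,0],[0.1,0,-4,0,0],[0.1,0,0,0,0]],
])

```text
clock: 10.65
position: [0.5787, -0.0729, 0.3262]
ee_rot: [0.001, 0.713, -0.701, 0.001]
contact_force: [-0.1, 0.3, -0.1]
width: 0.0474
```

```bash
python3 - <<'E'
from ov import *
overlay('scene','s13.png',False)
E
```

```text
t 10.65 pos [ 0.5787 -0.0729  0.3262] yaw -89.1 tilt [ 0.    -0.003 -1.   ] F [-0.1  0.3 -0.1] w 0.0474 q6 1.31
```

View pics/s13.png

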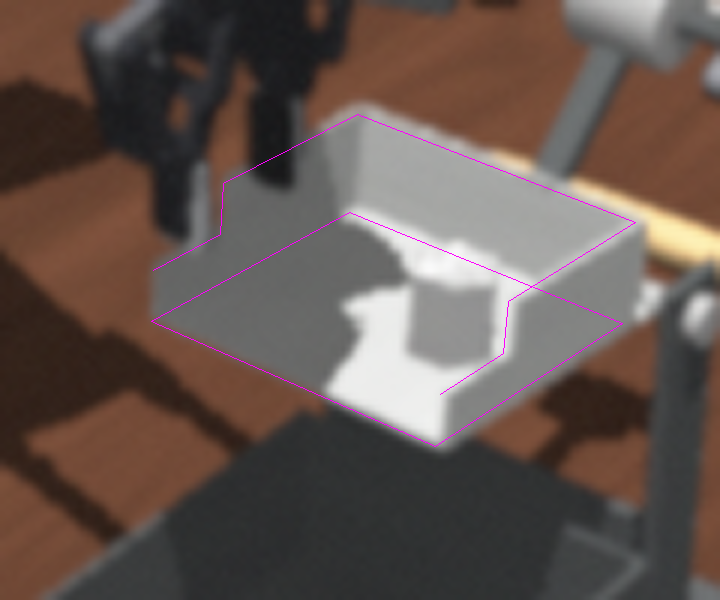

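The first hexagon stands in the upright bucket (crop (450,310)), let go. Now for the second silver end at (0.470, -0.361).

Emit:
carry_out([
  [[0.3,-1.35,-3.6,0,0],[0.3,-1.35,-3.6,0,-0.1],[0.3,-1.35,-3.6,0,-0.1],[0.3,-1.35,-3.6,-2,-0.1],[0.3,-1.35,-3.6,-2.5,-0.1],[0.3,-1.35,-3.6,-2.6,0],[0.3,-1.35,-3.6,-3,0],[0.3,-1.35,-3.6,-3,0],[0.3,0,0,-4,0],[0.3,0,0,-4,0],[0.3,0,0,-2,0],[0.3,0,0,0,0]],
])

```text
clock: 11.9
position: [0.4693, -0.3533, 0.0917]
ee_rot: [-0.0, -0.562, 0.827, 0.004]
contact_force: [-1.1, -0.4, 0.2]
width: 0.0551
```

```bash
python3 - <<'E'
from fit import *
st()
p=cams.get_image('wrist');im=p['image'].copy()
q=np.array([projw(p,X) for X in hexpts(.4698,-.3611,np.radians(8.2))])
for k in (0,6): cv2.polylines(im,[np.round(q[k:k+6]).astype(np.int32)],True,(255,0,0),1)
p['image']=im;save(p,'w14.png')
E
```

```text
t 11.9 pos [ 0.4693 -0.3533  0.0917] yaw -111.6 tilt [-0.005  0.005 -1.   ] F [-1.1 -0.4  0.2] w 0.0551 q6 1.18
```

View pics/w14.png

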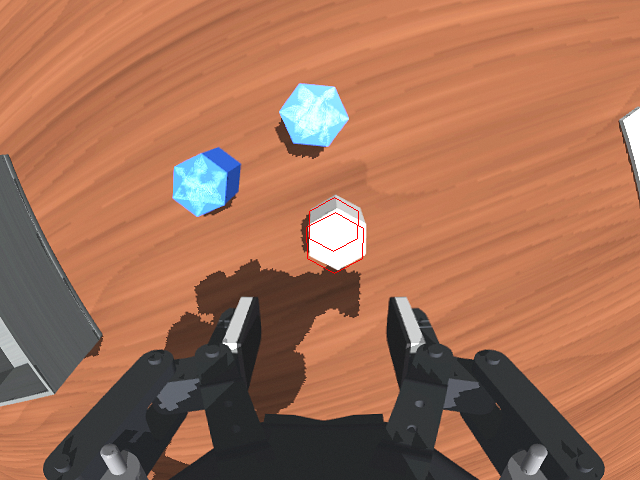

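Emit:
carry_out([
  [[0.3,0.1,-0.9,0,0],[0.3,0,0,-2,0],[0.3,0,0,-2,0],[0.3,0,0,0,0],[0.3,0,0,0,0]],
])

```text
clock: 12.45
position: [0.4728, -0.366, 0.0563]
ee_rot: [0.0, -0.562, 0.827, -0.001]
contact_force: [0.4, -1.3, 0.1]
width: 0.0555
```

```bash
python3 - <<'E'
from fit import *
s=st()
p=cams.get_image('wrist');im=p['image'].copy()
for (x,y),c in [((.4698,-.3611),(255,0,0)),((.472,-.3625),(0,200,0))]:
  q=np.array([projw(p,X) for X in hexpts(x,y,np.radians(8.2))])
  for k in (0,6): cv2.polylines(im,[np.round(q[k:k+6]).astype(np.int32)],True,c,1)
p['image']=im;save(p,'w15.png')
E
```

```text
t 12.45 pos [ 0.4728 -0.366   0.0563] yaw -111.7 tilt [ 0.002 -0.002 -1.   ] F [ 0.4 -1.3  0.1] w 0.0555 q6 1.17
```

View pics/w15.png

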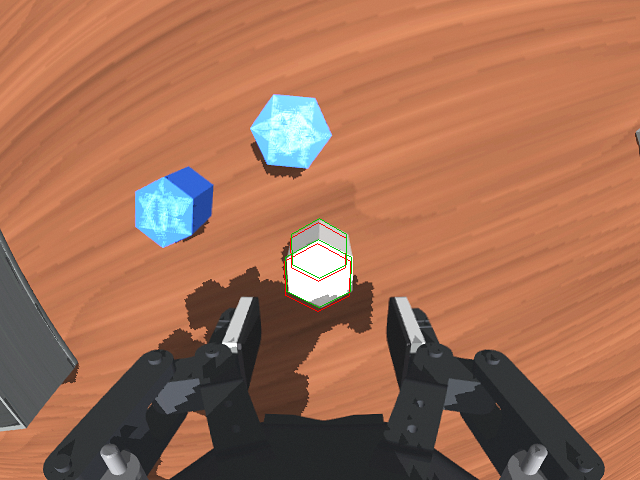

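Emit:
carry_out([
  [[0.3,-0.05,0.3,-2.5,0],[0.3,0,0,-2.5,0],[0.3,0,0,-1.3,0],[0.3,0,0,-0.6,0],[0.3,0,0,0,0],[-0.4,0,0,0,0],[-0.4,0,0,0,0],[-0.4,0,0,0,0],[-0.4,0,0,0,0],[-0.4,0,0,0,0]],
], force=50)

```text
clock: 13.5
position: [0.4721, -0.3631, -0.0129]
ee_rot: [0.0, -0.562, 0.827, -0.002]
contact_force: [-0.9, -0.0, 6.0]
width: 0.0353
```

```bash
python3 - <<'E'
from fit import *
s=st()
p=cams.get_image('wrist');save(p,'w16.png')
E
```

```text
t 13.5 pos [ 0.4721 -0.3631 -0.0129] yaw -111.7 tilt [ 0.002 -0.002 -1.   ] F [-0.9 -0.   6. ] w 0.0353 q6 1.18
```

View pics/w16.png

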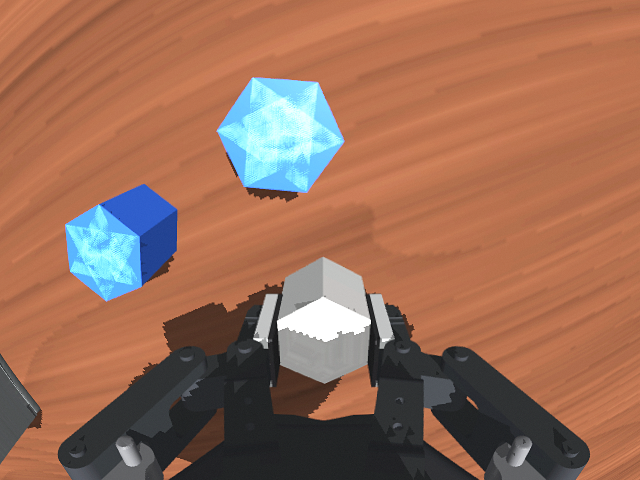

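Emit:
carry_out([
  [[-0.4,0,0,2,0],[-0.4,0,0,4,0],[-0.4,0,0,4.5,0],[-0.4,0,0,4.5,0],[-0.4,0.5,2,4.4,0],[-0.4,0.5,3,3.5,0.1],[-0.4,0.5,3,3.5,0.1],[-0.4,0.5,3.5,3,0.1],[-0.4,0.5,4,2.6,0.1],[-0.4,0.5,4,0,0],[-0.4,0.5,4,0,0],[-0.4,0.5,4,0,0]],
])

```text
clock: 14.75
position: [0.5104, -0.0851, 0.3051]
ee_rot: [0.0, 0.715, -0.699, -0.001]
contact_force: [0.3, -0.5, -3.5]
width: 0.0349
```

Emit:
carry_out([
  [[-0.4,0,0,0,0],[-0.4,0,0,0,0]],
])

```text
clock: 14.95
position: [0.5105, -0.086, 0.305]
ee_rot: [0.001, 0.716, -0.699, -0.001]
contact_force: [0.3, -0.3, -3.6]
width: 0.0349
```

```bash
python3 - <<'E'
from ov import *
overlay('scene','s17.png')
print(B(0,-.033,0))
E
```

```text
t 14.95 pos [ 0.5105 -0.086   0.305 ] yaw -88.6 tilt [-0.002 -0.    -1.   ] F [ 0.3 -0.3 -3.6] w 0.0349 q6 1.25
[0.51026861 0.0726826  0.21948417]
```

View pics/s17.png

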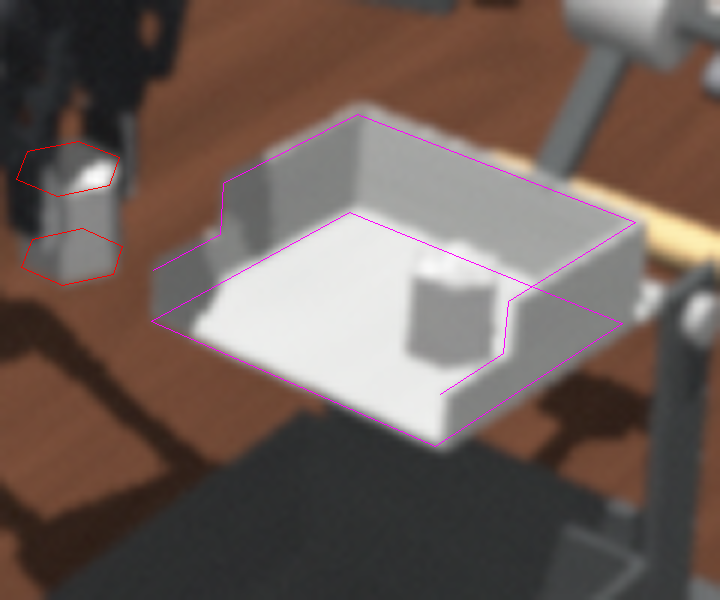

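Emit:
carry_out([
  [[-0.4,0,3,0,0],[-0.4,0,4,0,0],[-0.4,0,4,0,0],[-0.4,0,3,0,0],[-0.4,0.05,1.6,-1.5,0],[-0.4,0,0,-2.5,0],[-0.4,0,0,-2,0],[-0.4,0,0,-0.8,0],[-0.4,0,0,0,0],[-0.4,0,0,0,0]],
])

```text
clock: 16.0
position: [0.5124, 0.0682, 0.2383]
ee_rot: [-0.0, 0.714, -0.7, 0.0]
contact_force: [0.5, 1.1, -3.0]
width: 0.0353
```

```bash
python3 - <<'E'
from ov import *
overlay('scene','s18.png')
E
```

```text
t 16.0 pos [0.5124 0.0682 0.2383] yaw -88.8 tilt [ 0.001 -0.    -1.   ] F [ 0.5  1.1 -3. ] w 0.0353 q6 1.55
```

View pics/s18.png

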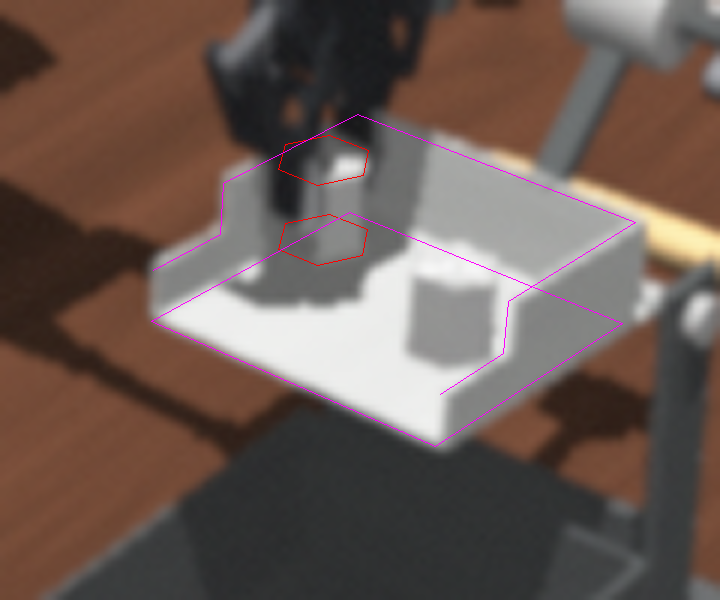

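Emit:
carry_out([
  [[-0.4,0,0.1,-1,0],[-0.4,0,0,-1,0],[-0.4,0,0,-0.6,0],[-0.4,0,0,-0.3,0],[-0.4,0,0,0,0],[-0.4,0,0,0,0]],
])

```text
clock: 16.65
position: [0.5116, 0.0701, 0.2089]
ee_rot: [0.0, 0.715, -0.699, -0.0]
contact_force: [-0.9, -0.1, -3.0]
width: 0.0349
```

Emit:
carry_out([
  [[0.1,0,0,0,0],[0.1,0,0,0,0],[0.1,0,0,1,0],[0.1,0,0,4,0],[0.1,0,0,5,0],[0.1,0,-2,4,0],[0.1,0,-4,2,0],[0.1,0,-5,0,0],[0.1,0,-5,0,0],[0.1,0,0,0,0],[0.1,0,0,0,0],[0.1,0,0,0,0]],
])

```text
clock: 17.85
position: [0.5117, -0.0893, 0.3693]
ee_rot: [-0.0, 0.715, -0.699, 0.0]
contact_force: [-0.1, 0.2, -0.8]
width: 0.047
```

```bash
python3 - <<'E'
from ov import *
overlay('scene','s19.png',False,(220,140,150,180),3.3)
E
```

```text
t 17.85 pos [ 0.5117 -0.0893  0.3693] yaw -88.7 tilt [ 0.001  0.    -1.   ] F [-0.1  0.2 -0.8] w 0.047 q6 1.24
```

View pics/s19.png

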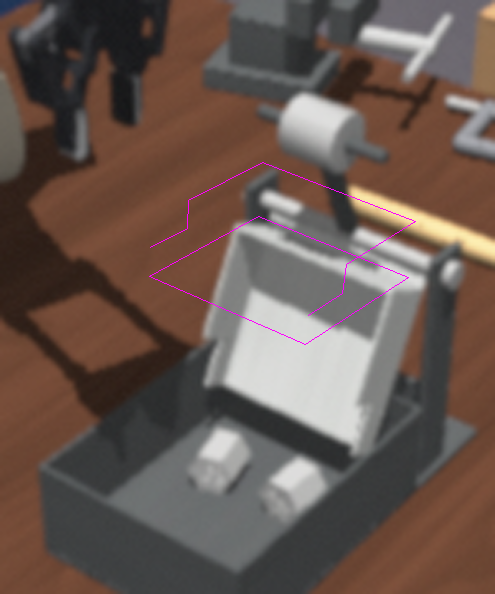

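Both ends dropped into the tray (crop (218,458) and (295,488)); the bucket is fully tipped with the counterweight at (322,132). I'm shutting the gripper and lining up with the counterweight.

Emit:
carry_out([
  [[-1,1,0,0,0],[-1,2.1,0,-2,0],[-1,0,2,-3,0],[-1,0,2,-2,0],[-1,0,2,0,0],[-1,0,2,0,0],[-1,0,0,0,0],[-1,0,0,0,0],[-1,0,0,0,0]],
], force=50)

```text
clock: 18.8
position: [0.543, -0.0102, 0.2988]
ee_rot: [0.0, 0.715, -0.699, 0.0]
contact_force: [0.3, 0.3, 0.4]
width: 0.0
```

```bash
python3 - <<'E'
from ov import *
overlay('scene','s20.png',False,(220,130,150,150),4)
p=cams.get_image('wrist');save(p,'w20.png')
t=cams.get_image('top');t['image']=cv2.resize(t['image'][180:310,220:380],None,fx=4,fy=4);save(t,'t20.png')
E
```

```text
t 18.8 pos [ 0.543  -0.0102  0.2988] yaw -88.7 tilt [ 0.    -0.001 -1.   ] F [0.3 0.3 0.4] w 0.0 q6 1.4
```

View pics/s20.png

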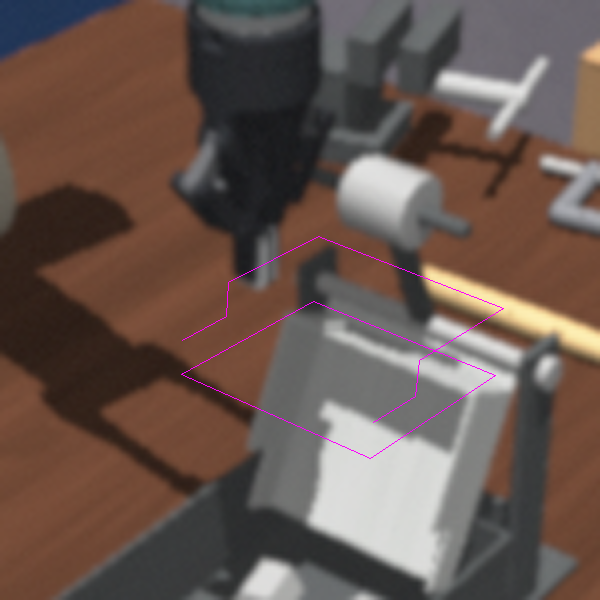

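View pics/w20.png

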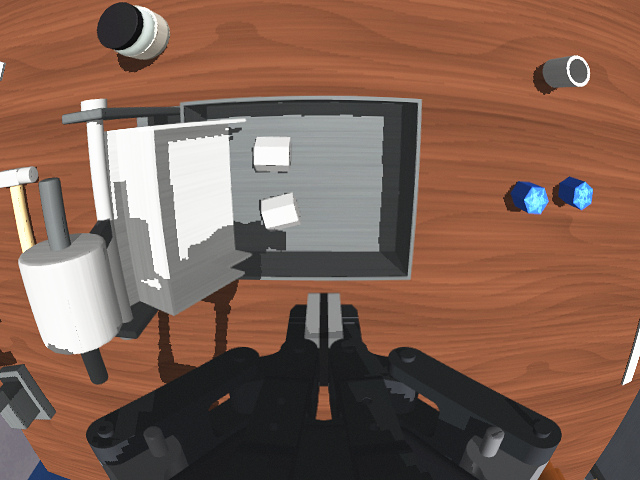

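View pics/t20.png

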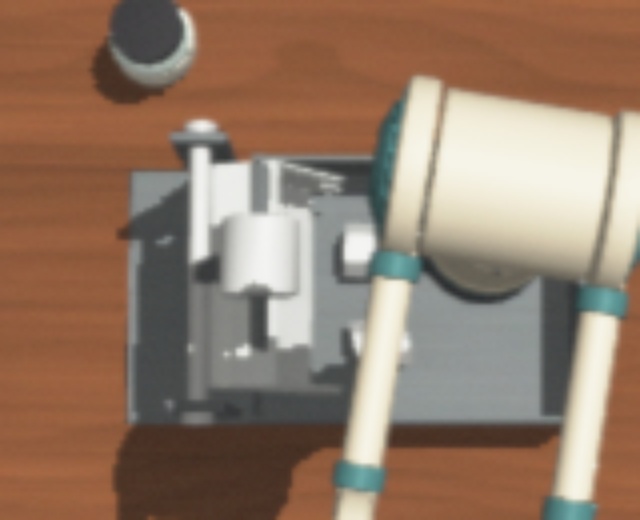

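```bash
python3 - <<'E'
from ov import *
s=cams.get_image('scene');p=st()['position']
for z in (.29,.30,.31,.32,.33): print(z,np.round(proj(s,[p[0],p[1],z]),1))
for z in (.32,.325): print('cw',np.round((proj(s,[.542,.121,z])-[220,130])*4,1))
E
```

```text
t 19.0 pos [ 0.5428 -0.0106  0.2987] yaw -88.8 tilt [ 0. -0. -1.] F [ 0.2  0.1 -0.1] w -0.0004 q6 1.4
0.29 [283.2 214. ]
0.3 [283.2 210.5]
0.31 [283.1 207. ]
0.32 [283.1 203.4]
0.33 [283.1 199.9]
cw [383.1 209.5]
cw [383.4 202.6]
```

Emit:
carry_out([
  [[-1,0,0,-1.5,0],[-1,0,1,-1,0],[-1,0,2,0,0],[-1,0,2,0,0],[-1,0,1.5,0,0],[-1,0,1,0,0],[-1,0,1,0,0],[-1,0,1,0,0],[-1,0,1,0,0],[-1,0,1,0,0],[-1,0,1,0,0]],
])

```text
clock: 20.1
position: [0.5451, 0.1112, 0.2805]
ee_rot: [-0.001, 0.714, -0.7, 0.007]
contact_force: [-4.1, -9.2, 30.3]
width: 0.0003
```

```bash
python3 - <<'E'
from ov import *
overlay('scene','s21.png',False,(220,130,150,150),4)
E
```

```text
t 20.1 pos [0.5451 0.1112 0.2805] yaw -88.9 tilt [ 0.011 -0.008 -1.   ] F [-4.1 -9.2 30.3] w 0.0003 q6 1.63
```

View pics/s21.png

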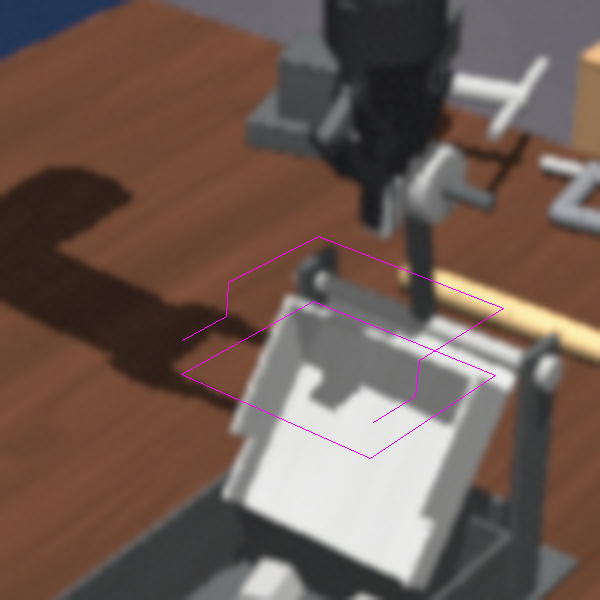

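Emit:
carry_out([
  [[-1,0,0,1,0],[-1,0,0,1,0],[-1,0,0,0.5,0],[-1,0,0,0,0]],
])

```text
clock: 20.55
position: [0.543, 0.1143, 0.2994]
ee_rot: [0.0, 0.715, -0.7, 0.001]
contact_force: [0.6, -4.1, 5.3]
width: 0.0002
```

```bash
python3 - <<'E'
from ov import *
overlay('scene','s22.png',False,(220,130,150,150),4)
E
```

```text
t 20.55 pos [0.543  0.1143 0.2994] yaw -88.8 tilt [ 0.001 -0.001 -1.   ] F [ 0.6 -4.1  5.3] w 0.0002 q6 1.63
```

View pics/s22.png

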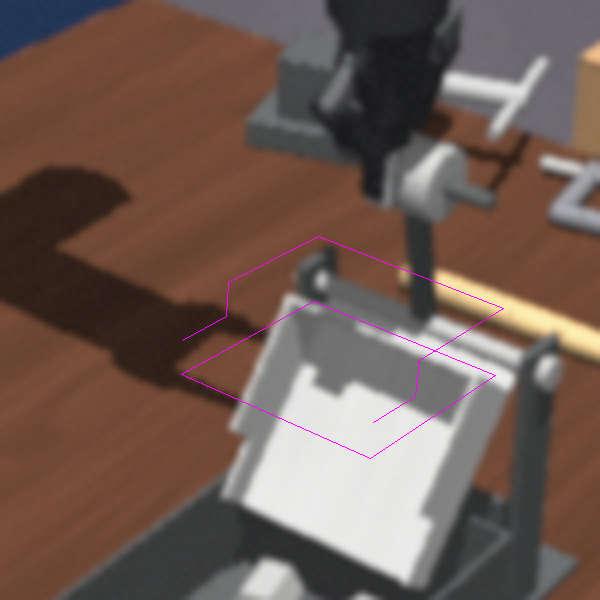

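Emit:
carry_out([
  [[-1,0,0.5,0.5,0],[-1,0,1,0,0],[-1,0,1,0,0],[-1,0,0,0,0]],
])

```text
clock: 21.0
position: [0.5424, 0.1424, 0.3034]
ee_rot: [-0.001, 0.715, -0.699, -0.001]
contact_force: [-0.0, -0.2, 0.1]
width: 0.0002
```

```bash
python3 - <<'E'
from ov import *
overlay('scene','s23.png',False,(220,130,150,150),4)
E
```

```text
t 21.0 pos [0.5424 0.1424 0.3034] yaw -88.6 tilt [-0.001  0.003 -1.   ] F [-0.  -0.2  0.1] w 0.0002 q6 1.68
```

View pics/s23.png

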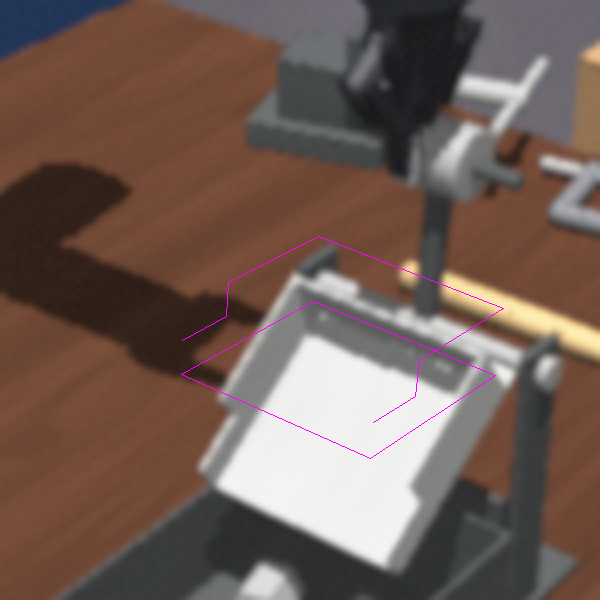

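Emit:
carry_out([
  [[-1,0,1,0,0],[-1,0,1,0,0],[-1,0,1,0,0],[-1,0,0,0,0]],
])

```text
clock: 21.45
position: [0.5425, 0.1719, 0.3034]
ee_rot: [-0.0, 0.715, -0.699, -0.001]
contact_force: [0.3, -0.2, -0.6]
width: -0.0002
```

```bash
python3 - <<'E'
from ov import *
overlay('scene','s24.png',False,(220,130,150,150),4)
E
```

```text
t 21.45 pos [0.5425 0.1719 0.3034] yaw -88.6 tilt [-0.     0.001 -1.   ] F [ 0.3 -0.2 -0.6] w -0.0002 q6 1.73
```

View pics/s24.png

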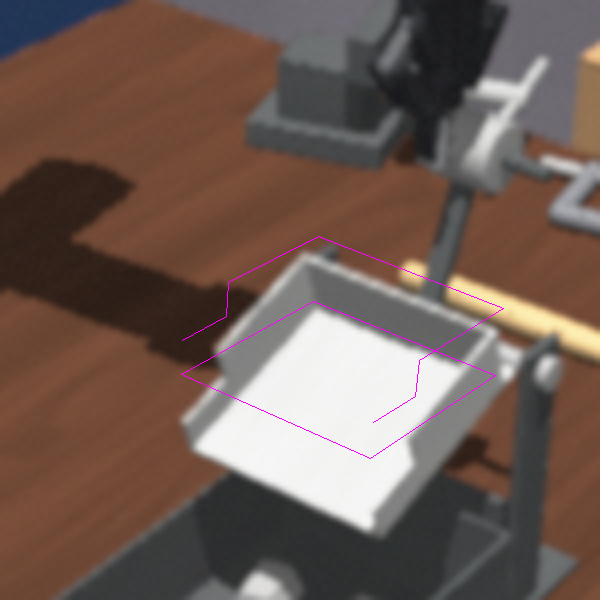

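Emit:
carry_out([
  [[-1,0,1,0,0],[-1,0,1,0,0],[-1,0,0,0,0],[-1,0,0,0,0],[-1,0,0,0,0]],
])

```text
clock: 22.0
position: [0.5427, 0.1898, 0.3037]
ee_rot: [0.0, 0.715, -0.699, 0.0]
contact_force: [-0.1, 0.1, 0.6]
width: 0.0
```

```bash
python3 - <<'E'
from ov import *
overlay('scene','s25.png',False,(220,130,150,150),4)
E
```

```text
t 22.0 pos [0.5427 0.1898 0.3037] yaw -88.8 tilt [ 0. -0. -1.] F [-0.1  0.1  0.6] w 0.0 q6 1.76
```

View pics/s25.png

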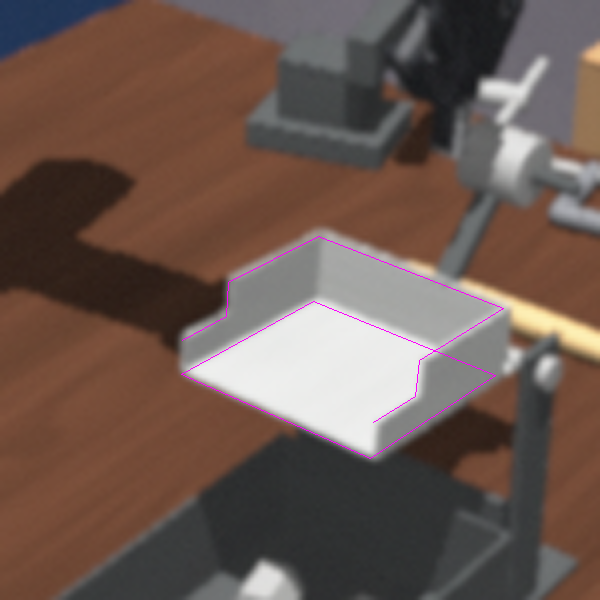

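The bucket is back upright and matches the model outline. I'm backing the hand off along the dumping direction, rising, then doing a final check.

Emit:
carry_out([
  [[-1,0,-1,1,0],[-1,0,-2,2,0],[-1,0,-3,3,0],[-1,0,-3.5,3,0],[-1,0,-4,0,0],[-1,0,-4,0,0],[-1,0,-4,0,0],[-1,0,-4,0,0],[-1,0,-4,0,0],[-1,0,-4,0,0],[-1,0,-4,0,0],[-1,0,0,0,0]],
])

```text
clock: 23.25
position: [0.542, -0.1909, 0.3935]
ee_rot: [0.001, 0.712, -0.702, 0.001]
contact_force: [0.2, 0.1, 0.3]
width: -0.0002
```

Emit:
carry_out([
  [[-1,0,-4,0,0],[-1,0,-4,0,0],[-1,0,-4,0,0],[-1,0,-4,0,0],[-1,0,0,0,0],[-1,0,0,0,0],[-1,0,0,0,0]],
])

```text
clock: 23.95
position: [0.5425, -0.344, 0.3944]
ee_rot: [-0.0, 0.715, -0.699, 0.0]
contact_force: [1.1, -0.3, -0.3]
width: 0.0
```

```bash
python3 - <<'E'
from ov import *
overlay('scene','s26.png',False,(140,140,290,290),2)
t=cams.get_image('top');save(t,'t26.png')
a=cv2.imread('pics/top0.png').astype(int);b=cv2.imread('pics/t26.png').astype(int)
for n,(x,y,w,h) in dict(pipe=(420,190,30,25),jar=(240,170,40,40),hammer=(150,235,45,100)).items():
    print(n,np.abs(a-b)[y:y+h,x:x+w].mean())
E
```

```text
t 23.95 pos [ 0.5425 -0.344   0.3944] yaw -88.7 tilt [ 0.001  0.    -1.   ] F [ 1.1 -0.3 -0.3] w 0.0 q6 0.87
pipe 5.166222222222222
jar 4.689166666666667
hammer 5.035777777777778
```

View pics/s26.png

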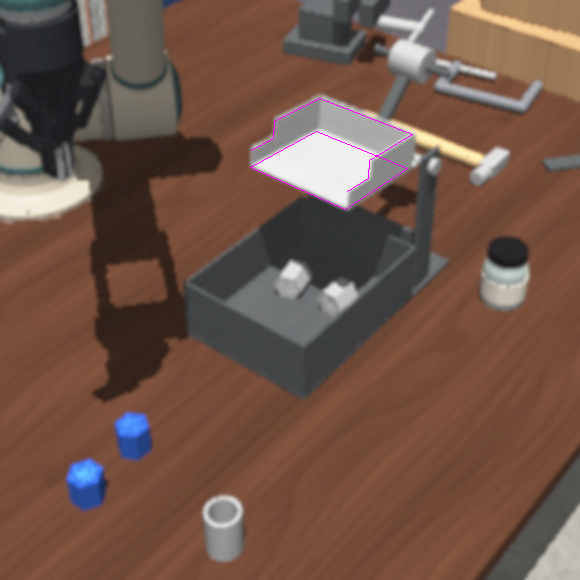

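View pics/t26.png

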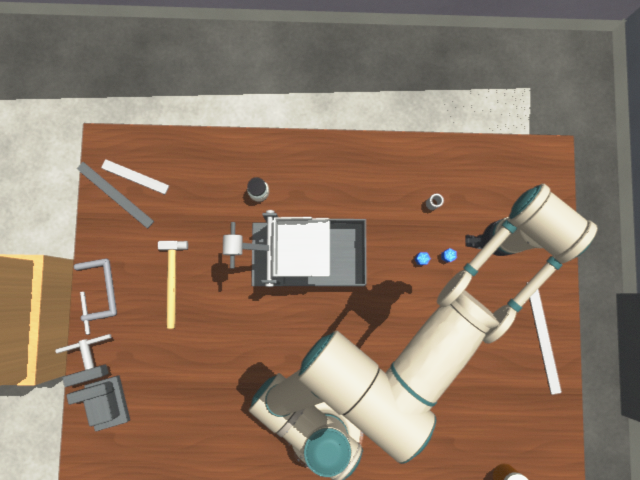

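The bucket is upright and empty. Both silver ends lie in the tray (crop (292,278) and (338,296)), and the pipe, jar and hammer are unmoved in the top view. The hand is clear, so I'm handing in.

```bash
python3 -c "
from rig import manip
print(manip.sign_off())"
```

```text
the job is handed in; nothing more can be done
None
```

The job is done and handed in at about 24 s; no verdict is reported. I set both silver hexagon-bar ends near the middle of the bucket and let go of each. The first stayed with the bucket upright, and the second tripped it with the hand clear. I then pushed the counterweight back with shut fingers until the bucket swung upright, and withdrew.

**Last checks:**
- The bucket is upright and empty, and its outline matches the model.
- Both ends lie in the scrap tray, and the hand is clear and touching nothing.
- The pipe, jar and hammer show no visible movement in the before and after top views.

**What failed or disagreed:**
- **First grasp:** it closed over the top of the first bar end, because the real fingertips sit about 25 mm above the reported TCP. I found this in the pictures and regrasped lower; the end may have shifted a few mm.
- **Reset push:** the counterweight lifted against the hand with about 30 N at first, under the 40 N limit. I raised the hand and went on with a light push.

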